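# Swap the failed disk in a drive sled and lock the sled in its dock

### The job

The disk in the drive sled has failed: pick the sled up by its pull tab, carry it to the grey returns box and tip it so that the failed disk slides out through the sled's open end into the box. Then set the sled down flat, lay the fresh disk from the bench flat in it, slide the sled open end first into the dock's bay until it is fully home, and swing the locking bar fully closed across its front. Leave the other things on the bench where they are.

Things in the scene. Friction and masses are not known exactly. Their poses are not given: they have to be found in the camera images.
- sled: Loose drive sled of bare aluminium sheet, 160 g, friction 0.45. Origin: under the middle of its tray; x points to the open end. Tray floor 3 mm thick, x -55..55, y -40..40. Side lips 12 mm high, leaning out (78 mm apart at the floor, 85 at the top); front lip: upright plate at x -59..-55, 88 mm wide, 45 high. No lip at x +55. Starts on the bench near the dock, holding the failed disk
- sled_notch (a point): Middle of the sled's tray, on its floor (3 mm above the sled's origin). Over x -22..22 mm the side lips are missing and the floor is only 66 mm wide: two finger notches, right through to the bench, for fingers that hold a disk by its 70 mm width
- sled_tab (a point): Grip point in the sled's black pull tab, at sled x -104, y 0, z 24 mm. The tab is an upright plate 8 mm thick (along x), 44 mm wide, 34 mm high from the bench, pinched from above with the fingers closing along the sled's x. A flat tongue (3 mm thick, 34 mm wide) joins it to the front plate; 41 mm are free between plate and tab
- failed_disk: Bare disk drive, a flat light grey block 100 x 70 x 10 mm (its x, y, z), 110 g, in the sled's tray at the start, its length along the sled's x. Origin: centre of its underside. It slides out by itself once the open end points down by 0.5 rad (29 degrees) or less; a fast or nose-down carry can lose it early
- fresh_disk: The replacement, the same kind of disk (100 x 70 x 10 mm, 110 g), lying alone on the bench. Origin: centre of its underside. Grasp across its width (fingers closing along its y). In the sled it lies centred in the tray, its length along the sled's x, either way round
- returns_box: Fixed shallow open grey plastic box, outside 150 (x) x 170 (y) x 32 mm high, walls and floor 4 mm. Origin: centre of its underside
- dock: Fixed grey drive dock, 128 mm deep, 120 wide, 54 high, open at its front, where a steel locking bar is hinged. Origin: middle of the bay's mouth at bench level, in the plane of its front; x points into the bay. Bay 94 mm wide (the sled is 88), 47 mm high under the roof; the bench top is its floor
- dock_home (a point): Where the sled's origin is when it is fully home: 60 mm inside the bay's mouth on the bay's midline, at bench level; the sled's x along the dock's x. Then the open end meets stops, the front plate is flush with the dock's front, and tongue and tab stay outside
- bar (a joint): Locking bar on a vertical hinge at dock x -5, y +56 mm; 8 mm thick, underside 37 mm up, so it passes over the pull tab. rad: 0 closed, lying along dock -y, 2 mm before the homed sled's front plate; 1.57 pointing straight out (dock -x); at most 2.6, swung out to the left. Friction 0.05 N m: it stays where left. At q its post stands at dock x -5 - 105 sin q, y 56 - 105 cos q (mm)
- bar_post (a point): Middle of the upright black finger post at the free end of the locking bar: 13 mm thick, from 44 to 78 mm above the bench, 105 mm from the hinge; this point is 61 mm above the bench
- pocket_lens: Bystander: folding pocket lens, white and black, 46 x 78 x 16 mm; origin under its centre
- tape_cassette: Bystander: black tape cassette, 46 x 64 x 18 mm; origin under its centre
- side_cutter: Bystander: side cutter with red grips, 116 x 47 x 12 mm; origin under its centre
- mouse: Bystander: black computer mouse, 112 x 62 x 34 mm; origin under its centre

How it is judged:
By the outcome, as a careful person would: the job done as asked, in the order asked, and still so for the second after the job is handed in, with the robot touching nothing.
It also fails if it takes over 72 s, if anything falls off the work surface, if the arm or the gripper's body presses on something with over 40 N, if the wrist force passes 120 N, or if a joint passes its speed limit or range.

### The arm

A 6-joint arm with a two-finger parallel gripper is mounted at the origin on a cart in front of the work surface, level with it; the furniture and walls round the work are solid. World frame = base frame: x ahead of the robot, y to its left, z up, the work surface at z = 0. Lengths are in m, angles in rad, forces in N, time in s.
With the tool pointing down it reaches from about 0.25 to 0.775 m from the base axis. Payload 4 kg.
Tool frame: the origin (TCP) lies midway between the tips of the shut fingers; the grasp point (between the pads) lies 19 mm behind it; z points along the fingers, y is the line along which they close (so a half turn about z gives the same grasp; the last joint's range is limited). The gripper opens to 85 mm and grips with 20 to 120 N. Pads are 22 mm wide; open, the fingers measure 114 mm over their backs; the gripper's body (76 mm by 85 mm) begins 54 mm behind the grasp point. The pads swing forward as they close: fully open they stand 13 mm farther back than shut.
Start: joints at [-1.313, 0.087, 1.371, -0, 1.684, -0.103], TCP at [0.194, -0.515, 0.231] pointing down, gripper open.
Joint ranges: [-3.1, 3.1], [-0.76, 2.03], [0.27, 2.55], [-1.08, 4.22], [0.17, 2.65], [-2.57, 2.57]. Speed limits (rad/s): [2.79, 2.79, 3.14, 3.14, 3.14, 3.14].

### API

Orientations are given as a rotation vector (axis times angle).
In Python, from station import read_state, eyes, manip, nets gives the robot as it stands.
- The arm moves only by the tool drive_tool, never from a script. Its argument "commands" is a list of rows, each an object of numbers: "claw": the closure, from -1 (fully open) to 1 (shut); "tx", "ty", "tz": the shift along the tool's x, y, z in m; "twist": the turn about the tool's z in rad. In form: [{"claw": .., "tx": .., "ty": .., "tz": .., "twist": ..}, ...]. A call has 1 to 8 rows; each row shifts and turns the commanded pose from where the row before left it, along the tool's axes as they then stand; what a row does not reach is not made up. A row lasts 1/10 s, in which the tool goes at most 50 mm and 8.59 degrees, less where a joint would pass 70% of its speed; a pose out of reach is approached as far as the arm can. A call is refused whole if a number of a shift passes 0.05 or a number of a turn 0.15, either way. A call with a gripper value outside its range is refused whole. The fingers move at their own pace and stop on an object; the grip force is fixed at half the most. Time passes only in rows, so rows that do not move let the fingers close. It gives the time, the measured TCP pose, the force, the opening and the grip force at its end, in the units of the state.
- read_state(): the state, without advancing time (a new reading comes with each control period).
- eyes.snapshot(name): name is "scene" or "top" or "wrist"; returns the picture (420x560x3 uint8, red, green, blue); there is no depth.
- eyes.camera_params(name): a dict with "fx", "fy", "cx", "cy" (pixels), "camera_from_world" (4x4, takes a point from world to camera coordinates). Camera axes: x right, y up, looking along -z (the intrinsics and any distortion apply to the point x, -y, -z); pixel columns grow to the right and rows downward; lengths in m; the calibration is good to about 2 mm. A picture is of the moment at which its call begins: read the wrist's pose just before it. camera_params takes no time and is no camera call; for the wrist camera it gives the pose at the moment of the call.
- manip.finish_job(): hands the job in; it is judged then, once.
Trained networks look in the newest picture that a camera, given by its name, has taken for a name from the list of things; names that differ only in an ending like _2 or _b are one class to them, and where a whole thing is asked for, a point or a joint stands for the part that bears it (a point fixed in the world has none). Each returns a list of dicts, best first, with "p" (0 to 1); they miss things now and then, are a little off and sometimes report something else, mostly with a low value. They report only what shows in the picture. A call takes as long as a camera call.
- nets.find_in(camera, label): "position" ([x, y, z] in m, in world coordinates, good to about 4 mm: the middle of the surface that is visible of it).
- nets.outline_of(camera, label): "region" (420x560 bool, what is visible of it).
- nets.mark_of(camera, label): "position" ([x, y, z] in m, in world coordinates, good to about 4 mm: a listed point, or the origin of a listed thing).
The state is a dict: "t": time; "q": joint angles; "qvel": joint speeds; "joint_efforts": joint torques, N m; "tcp_pos": TCP position; "eef_rot": TCP orientation; "force": force on the tool from outside, world axes, zero at the start; "ft_torque": the same for the moment, N m; "gripper_width": opening from 0.0 (shut) to 1.0 (fully open); "finger_force": force on a finger pad.
Only numpy, scipy, OpenCV 4.12 (cv2) and the standard library are available. Lean on these libraries where they do the work, as an engineer would, in place of code of your own. Each camera call takes 0.05 s, during which the arm holds its last target. There are 200 camera calls.

## Working session

There is one attempt and no reset: what is moved stays moved. The work goes in short steps, Python scripts to look and compute and a tool call to move; the robot and the scene stay as the last step left them, time stands still between calls to the robot, and variables do not carry over. Pictures are saved under pics/ and viewed, at most 10 in all, crops included, and the job is handed in when it is done.

Besides the shell and the picture viewer there is one more tool, called after "Call:" as name(argument=value, ...), one argument or row to a line, values as JSON. drive_tool: Moves the arm, as the interface text tells. Its arguments: {"type":"object","properties":{"commands":{"type":"array"}},"required":["commands"]}

```bash
ls; mkdir -p pics
python3 - <<'E'
from station import read_state, eyes, manip, nets
import cv2,numpy as np
s=read_state();print({k:np.round(v,3) for k,v in s.items()})
for c in ['top','scene']:
    im=eyes.snapshot(c);cv2.imwrite(f'pics/{c}0.png',im[:,:,::-1])
    for l in ['sled','sled_notch','sled_tab','failed_disk','fresh_disk','returns_box','dock','dock_home','bar_post']:
        try:
            print(c,l,[(np.round(d['position'],3).tolist(),round(d['p'],2)) for d in nets.mark_of(c,l)][:3])
        except Exception as e: print(l,e)
E
```

```text
pics
{'t': np.float64(0.0), 'q': array([-1.313,  0.088,  1.372,  0.   ,  1.684, -0.103]), 'qvel': array([-0.   , -0.001,  0.   ,  0.   ,  0.002, -0.   ]), 'joint_efforts': array([-1.0000e-03, -3.5186e+01, -3.1327e+01, -0.0000e+00,  1.1000e-02,
        0.0000e+00]), 'tcp_pos': array([ 0.194, -0.514,  0.23 ]), 'eef_rot': array([-3.088, -0.563,  0.   ]), 'force': array([ 0.24 ,  0.779, -0.222]), 'ft_torque': array([-0.003, -0.01 , -0.021]), 'finger_force': np.float64(0.0), 'gripper_width': np.float64(0.997)}
top sled [([0.528, 0.132, 0.001], 0.96)]
top sled_notch [([0.528, 0.13, 0.007], 0.91)]
top sled_tab [([0.426, 0.113, 0.022], 0.58)]
top failed_disk [([0.534, 0.137, 0.003], 0.74), ([0.53, 0.129, -0.001], 0.54)]
top fresh_disk [([0.534, -0.052, 0.006], 0.93)]
top returns_box [([0.537, -0.283, -0.004], 0.84)]
top dock [([0.641, 0.21, 0.001], 0.93), ([0.714, -0.339, -0.002], 0.71)]
top dock_home []
top bar_post [([0.519, 0.284, 0.059], 0.7)]
scene sled [([0.529, 0.127, 0.001], 0.69)]
scene sled_notch [([0.53, 0.136, 0.005], 0.71)]
scene sled_tab [([0.428, 0.109, 0.025], 0.82)]
scene failed_disk [([0.532, 0.133, 0.004], 0.81)]
scene fresh_disk [([0.536, -0.057, -0.0], 0.75)]
scene returns_box []
scene dock [([0.64, 0.206, -0.001], 0.61)]
scene dock_home [([0.528, 0.133, 0.004], 0.46)]
scene bar_post [([0.519, 0.288, 0.062], 0.54)]
```

View pics/top0.png

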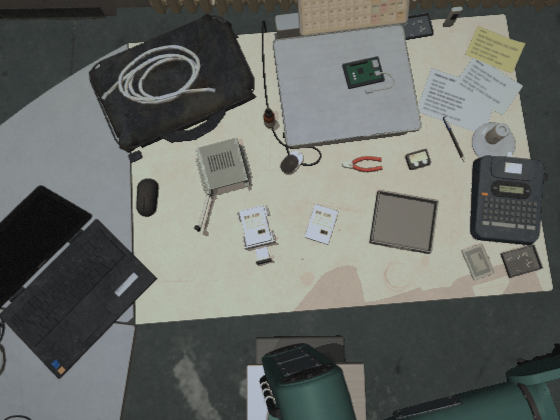

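View pics/scene0.png

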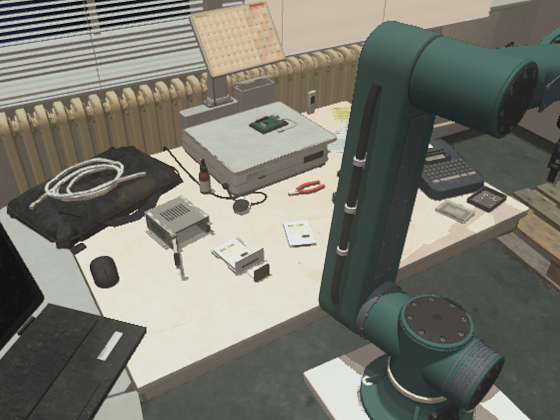

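Run:
```python
from station import eyes
for c in ['top','scene','wrist']:
    print(c,eyes.camera_params(c))
```

```text
top {'fx': 486.28923756606684, 'fy': 486.28923756606684, 'cx': 284.2181228065003, 'cy': 209.6405122320505, 'camera_from_world': array([[-0.01633408, -0.99983073, -0.00846842,  0.06017377],
       [ 0.98458124, -0.01755909,  0.1740444 , -0.56807876],
       [-0.17416364, -0.00549499,  0.98470139, -1.29617617],
       [ 0.        ,  0.        ,  0.        ,  1.        ]])}
scene {'fx': 532.1702989850132, 'fy': 532.1702989850132, 'cx': 256.1639055022278, 'cy': 217.1929808571717, 'camera_from_world': array([[-0.44624383, -0.89481124, -0.01339023,  0.3030809 ],
       [ 0.53182788, -0.27719787,  0.80020025, -0.34655214],
       [-0.71973992,  0.34996313,  0.59958341, -1.01773945],
       [ 0.        ,  0.        ,  0.        ,  1.        ]])}
wrist {'fx': 311.33788504194393, 'fy': 311.33788504194393, 'cx': 275.21697878784977, 'cy': 210.63860402565732, 'camera_from_world': array([[ 0.35300059, -0.93562204, -0.00141042, -0.55019286],
       [ 0.88430393,  0.33413043, -0.32613403,  0.04276605],
       [ 0.30560945,  0.11387826,  0.94532249, -0.38197234],
       [ 0.        ,  0.        ,  0.        ,  1.        ]])}
```

The top view shows the sled at about (257,227) with its tab at (263,256), the fresh disk at (321,224), the box at (404,221) and the dock at (222,165). The bar swings out to (198,228). The scene view agrees. The interface has no tilt command, so I first test how the arm behaves at its reach limit, in free space.

Call:
drive_tool(
  commands=[
    {"claw":-1,"tx":0.05,"ty":0,"tz":0,"twist":0},
    {"claw":-1,"tx":0.05,"ty":0,"tz":0,"twist":0},
    {"claw":-1,"tx":0.05,"ty":0,"tz":0,"twist":0},
    {"claw":-1,"tx":0.05,"ty":0,"tz":0,"twist":0},
    {"claw":-1,"tx":0,"ty":0.05,"tz":0,"twist":0},
    {"claw":-1,"tx":0,"ty":0.05,"tz":0,"twist":0},
    {"claw":-1,"tx":0,"ty":0.05,"tz":0,"twist":0},
    {"claw":-1,"tx":0,"ty":0,"tz":0,"twist":0},
  ],
)

```text
t: 1.8
tcp_pos: [0.435, -0.589, 0.2219]
eef_rot: [-3.084, -0.559, 0.006]
force: [-0.2, 0.9, -1.4]
gripper_width: 1.004
finger_force: 0.0
```

Call:
drive_tool(
  commands=[
    {"claw":-1,"tx":0,"ty":0.05,"tz":0,"twist":0},
    {"claw":-1,"tx":0,"ty":0.05,"tz":0,"twist":0},
    {"claw":-1,"tx":0,"ty":0,"tz":0,"twist":0},
  ],
)

```text
t: 2.1
tcp_pos: [0.468, -0.6768, 0.2198]
eef_rot: [-3.083, -0.558, 0.006]
force: [-1.0, -0.1, -3.0]
gripper_width: 1.003
finger_force: 0.0
```

```bash
cat > h.py <<'E'
from station import read_state, eyes, manip, nets
import numpy as np, cv2
from scipy.spatial.transform import Rotation as R
def st():
    s=read_state();M=R.from_rotvec(s['eef_rot']).as_matrix()
    print('t',round(float(s['t']),2),'tcp',np.round(s['tcp_pos'],4),'x',np.round(M[:,0],3),'y',np.round(M[:,1],3),'z',np.round(M[:,2],3),'w',round(float(s['gripper_width']),3),'F',np.round(s['force'],1),'ff',round(float(s['finger_force']),1),'q',np.round(s['q'],2))
    return s,M
E
python3 -c "from h import *;st()"
```

```text
t 2.1 tcp [ 0.468  -0.6768  0.2198] x [ 0.936  0.351 -0.002] y [ 0.351 -0.936 -0.009] z [-0.005  0.008 -1.   ] w 1.003 F [-1.  -0.1 -3. ] ff 0.0 q [-1.03  0.79  0.43 -0.    1.93  0.18]
```

Call:
drive_tool(
  commands=[
    {"claw":-1,"tx":0,"ty":0.05,"tz":0,"twist":0},
    {"claw":-1,"tx":0,"ty":0.05,"tz":0,"twist":0},
    {"claw":-1,"tx":0,"ty":0.05,"tz":0,"twist":0},
    {"claw":-1,"tx":0,"ty":0.05,"tz":0,"twist":0},
  ],
)

```text
t: 2.5
tcp_pos: [0.4745, -0.7607, 0.1857]
eef_rot: [2.996, 0.547, 0.061]
force: [-1.0, -0.4, 0.5]
gripper_width: 1.0
finger_force: 0.0
```

```bash
python3 -c "from h import *;st()"
```

```text
t 2.5 tcp [ 0.4745 -0.7607  0.1857] x [0.935 0.354 0.022] y [ 0.35  -0.931  0.101] z [ 0.056 -0.087 -0.995] w 1.0 F [-1.  -0.4  0.5] ff 0.0 q [-1.08  0.93  0.28  0.01  1.84  0.13]
```

Call:
drive_tool(
  commands=[
    {"claw":-1,"tx":0,"ty":0.05,"tz":-0.02,"twist":0},
    {"claw":-1,"tx":0,"ty":0.05,"tz":-0.02,"twist":0},
    {"claw":-1,"tx":0,"ty":0.05,"tz":-0.02,"twist":0},
    {"claw":-1,"tx":0,"ty":0.05,"tz":-0.02,"twist":0},
  ],
)

```text
t: 2.9
tcp_pos: [0.461, -0.8018, 0.2292]
eef_rot: [2.868, 0.523, 0.127]
force: [0.3, -0.4, -0.4]
gripper_width: 1.002
finger_force: 0.0
```

```bash
python3 -c "from h import *;st()"
```

```text
t 2.9 tcp [ 0.461  -0.8018  0.2292] x [0.933 0.357 0.045] y [ 0.338 -0.912  0.233] z [ 0.124 -0.203 -0.971] w 1.002 F [ 0.3 -0.4 -0.4] ff 0.0 q [-1.12  0.89  0.27  0.02  1.74  0.1 ]
```

Call:
drive_tool(
  commands=[
    {"claw":-1,"tx":0,"ty":-0.05,"tz":0,"twist":0},
    {"claw":-1,"tx":0,"ty":-0.05,"tz":0,"twist":0},
    {"claw":-1,"tx":0,"ty":0,"tz":0,"twist":0},
  ],
)

```text
t: 3.2
tcp_pos: [0.4325, -0.7231, 0.1982]
eef_rot: [2.898, 0.53, 0.116]
force: [0.1, -0.7, -2.9]
gripper_width: 0.999
finger_force: 0.0
```

```bash
python3 -c "from h import *;st()"
```

```text
t 3.2 tcp [ 0.4325 -0.7231  0.1982] x [0.933 0.357 0.042] y [ 0.342 -0.917  0.203] z [ 0.111 -0.175 -0.978] w 0.999 F [ 0.1 -0.7 -2.9] ff 0.0 q [-1.11  0.63  0.75  0.02  1.56  0.1 ]
```

Call:
drive_tool(
  commands=[
    {"claw":-1,"tx":-0.009,"ty":-0.047,"tz":-0.012,"twist":0},
    {"claw":-1,"tx":-0.009,"ty":-0.047,"tz":-0.012,"twist":0},
    {"claw":-1,"tx":-0.009,"ty":-0.047,"tz":-0.012,"twist":0},
    {"claw":-1,"tx":-0.009,"ty":-0.047,"tz":-0.012,"twist":0},
    {"claw":-1,"tx":-0.009,"ty":-0.047,"tz":-0.012,"twist":0},
    {"claw":-1,"tx":-0.009,"ty":-0.047,"tz":-0.012,"twist":0},
    {"claw":-1,"tx":-0.009,"ty":-0.047,"tz":-0.012,"twist":0},
    {"claw":-1,"tx":-0.009,"ty":-0.047,"tz":-0.012,"twist":0},
  ],
)

```text
t: 4.0
tcp_pos: [0.2296, -0.396, 0.2166]
eef_rot: [2.868, 0.523, 0.126]
force: [-0.6, 0.2, -0.3]
gripper_width: 0.996
finger_force: 0.0
```

Call:
drive_tool(
  commands=[
    {"claw":-1,"tx":-0.009,"ty":-0.047,"tz":-0.012,"twist":0},
    {"claw":-1,"tx":-0.009,"ty":-0.047,"tz":-0.012,"twist":0},
    {"claw":-1,"tx":0,"ty":-0.047,"tz":-0.012,"twist":0},
    {"claw":-1,"tx":0,"ty":0,"tz":0,"twist":0},
  ],
)

```text
t: 4.4
tcp_pos: [0.1604, -0.265, 0.2205]
eef_rot: [2.861, 0.522, 0.126]
force: [0.2, -0.2, 0.5]
gripper_width: 1.0
finger_force: 0.0
```

```bash
python3 -c "from h import *;st()"
```

```text
t 4.4 tcp [ 0.1604 -0.265   0.2205] x [0.933 0.357 0.043] y [ 0.338 -0.91   0.24 ] z [ 0.125 -0.209 -0.97 ] w 1.0 F [ 0.2 -0.2  0.5] ff 0.0 q [-1.27 -0.69  1.99  0.06  1.6  -0.05]
```

Call:
drive_tool(
  commands=[
    {"claw":-1,"tx":0,"ty":-0.04,"tz":-0.01,"twist":0},
    {"claw":-1,"tx":0,"ty":-0.04,"tz":-0.01,"twist":0},
    {"claw":-1,"tx":0,"ty":-0.04,"tz":-0.01,"twist":0},
  ],
)

```text
t: 4.7
tcp_pos: [0.1588, -0.2072, 0.2291]
eef_rot: [2.926, 0.529, 0.086]
force: [0.6, 0.2, -0.4]
gripper_width: 0.999
finger_force: 0.0
```

```bash
python3 -c "from h import *;st()"
```

```text
t 4.7 tcp [ 0.1588 -0.2072  0.2291] x [0.935 0.352 0.027] y [ 0.343 -0.923  0.173] z [ 0.086 -0.153 -0.985] w 0.999 F [ 0.6  0.2 -0.4] ff 0.0 q [-1.16 -0.76  1.99  0.02  1.73  0.06]
```

Call:
drive_tool(
  commands=[
    {"claw":-1,"tx":0,"ty":-0.04,"tz":-0.005,"twist":0},
    {"claw":-1,"tx":0,"ty":-0.04,"tz":-0.005,"twist":0},
    {"claw":-1,"tx":0,"ty":-0.04,"tz":-0.005,"twist":0},
  ],
)

```text
t: 5.0
tcp_pos: [0.1799, -0.1473, 0.2387]
eef_rot: [2.981, 0.536, 0.021]
force: [0.1, -0.6, -0.1]
gripper_width: 1.002
finger_force: 0.0
```

```bash
python3 -c "from h import *;st()"
```

```text
t 5.0 tcp [ 0.1799 -0.1473  0.2387] x [ 0.937  0.348 -0.006] y [ 0.347 -0.931  0.113] z [ 0.034 -0.108 -0.994] w 1.002 F [ 0.1 -0.6 -0.1] ff 0.0 q [-0.87 -0.76  1.97 -0.05  1.83  0.33]
```

Call:
drive_tool(
  commands=[
    {"claw":-1,"tx":-0.043,"ty":0.02,"tz":0,"twist":0},
    {"claw":-1,"tx":-0.043,"ty":0.02,"tz":0,"twist":0},
    {"claw":-1,"tx":-0.043,"ty":0.02,"tz":0,"twist":0},
    {"claw":-1,"tx":0,"ty":-0.04,"tz":-0.005,"twist":0},
    {"claw":-1,"tx":0,"ty":-0.04,"tz":-0.005,"twist":0},
    {"claw":-1,"tx":0,"ty":-0.04,"tz":-0.005,"twist":0},
  ],
)

```text
t: 5.6
tcp_pos: [0.0766, -0.1977, 0.2645]
eef_rot: [3.048, 0.545, -0.004]
force: [0.7, -0.5, -0.4]
gripper_width: 1.002
finger_force: 0.0
```

```bash
python3 -c "from h import *;st()"
```

```text
t 5.6 tcp [ 0.0766 -0.1977  0.2645] x [ 0.938  0.347 -0.01 ] y [ 0.347 -0.937  0.044] z [ 0.006 -0.045 -0.999] w 1.002 F [ 0.7 -0.5 -0.4] ff 0.0 q [-1.47 -0.76  1.91  0.    1.94 -0.26]
```

Call:
drive_tool(
  commands=[
    {"claw":-1,"tx":-0.008,"ty":-0.04,"tz":-0.005,"twist":0},
    {"claw":-1,"tx":-0.008,"ty":-0.04,"tz":-0.005,"twist":0},
  ],
)

```text
t: 5.8
tcp_pos: [0.0525, -0.1834, 0.2869]
eef_rot: [-3.087, -0.56, 0.015]
force: [-0.6, 0.8, 0.8]
gripper_width: 1.001
finger_force: 0.0
```

```bash
python3 -c "from h import *;st()"
```

```text
t 5.8 tcp [ 0.0525 -0.1834  0.2869] x [ 0.936  0.351 -0.009] y [ 0.351 -0.936 -0.006] z [-0.01   0.003 -1.   ] w 1.001 F [-0.6  0.8  0.8] ff 0.0 q [-1.57 -0.76  1.87 -0.01  2.04 -0.37]
```

Call:
drive_tool(
  commands=[
    {"claw":-1,"tx":0,"ty":0.04,"tz":0,"twist":0},
    {"claw":-1,"tx":0,"ty":0.04,"tz":0,"twist":0},
    {"claw":-1,"tx":0,"ty":0.04,"tz":0,"twist":0},
    {"claw":-1,"tx":0.03,"ty":0.03,"tz":0,"twist":0},
    {"claw":-1,"tx":0.05,"ty":0,"tz":0,"twist":0},
    {"claw":-1,"tx":0.05,"ty":0,"tz":0,"twist":0},
    {"claw":-1,"tx":0.05,"ty":0,"tz":0,"twist":0},
    {"claw":-1,"tx":0.05,"ty":0,"tz":0,"twist":0},
  ],
)

```text
t: 6.6
tcp_pos: [0.3233, -0.2429, 0.2838]
eef_rot: [-3.088, -0.558, 0.01]
force: [-0.8, -2.3, -0.4]
gripper_width: 1.004
finger_force: 0.0
```

Call:
drive_tool(
  commands=[
    {"claw":-1,"tx":0.05,"ty":0,"tz":0,"twist":0},
    {"claw":-1,"tx":0.05,"ty":0,"tz":0,"twist":0},
    {"claw":-1,"tx":0.04,"ty":-0.02,"tz":0,"twist":-0.14},
    {"claw":-1,"tx":0.02,"ty":-0.04,"tz":0,"twist":-0.14},
    {"claw":-1,"tx":0.02,"ty":-0.04,"tz":0,"twist":-0.14},
    {"claw":-1,"tx":0.02,"ty":-0.04,"tz":0,"twist":-0.14},
    {"claw":-1,"tx":0.03,"ty":-0.03,"tz":0,"twist":-0.14},
    {"claw":-1,"tx":0.03,"ty":-0.02,"tz":0,"twist":-0.14},
  ],
)

```text
t: 7.4
tcp_pos: [0.414, 0.0357, 0.2847]
eef_rot: [-2.583, -1.774, 0.001]
force: [-0.0, -0.8, 0.2]
gripper_width: 0.995
finger_force: 0.0
```

Call:
drive_tool(
  commands=[
    {"claw":-1,"tx":0.03,"ty":-0.01,"tz":0,"twist":-0.14},
    {"claw":-1,"tx":0.04,"ty":0,"tz":0,"twist":-0.14},
    {"claw":-1,"tx":0.04,"ty":0,"tz":0,"twist":-0.14},
    {"claw":-1,"tx":0.02,"ty":0,"tz":0,"twist":-0.14},
    {"claw":-1,"tx":0,"ty":0,"tz":0,"twist":0},
  ],
)

```text
t: 7.9
tcp_pos: [0.428, 0.1666, 0.2846]
eef_rot: [-1.992, -2.416, -0.002]
force: [0.5, -0.2, -0.0]
gripper_width: 1.001
finger_force: 0.0
```

```bash
python3 -c "
from h import *
st()
im=eyes.snapshot('wrist');cv2.imwrite('pics/w1.png',im[:,:,::-1])
for l in ['sled','sled_notch','sled_tab','dock','dock_home','bar_post']: print(l,[(np.round(d['position'],4).tolist(),round(d['p'],2)) for d in nets.mark_of('wrist',l)][:2])
"
```

```text
t 7.9 tcp [0.428  0.1666 0.2846] x [-0.19   0.982  0.009] y [ 0.982  0.19  -0.006] z [-0.007  0.008 -1.   ] w 1.001 F [ 0.5 -0.2 -0. ] ff 0.0 q [ 0.24 -0.12  1.47  0.01  1.8   0.05]
sled []
sled_notch []
sled_tab [([0.4306, 0.1058, 0.0227], 0.61), ([0.5319, -0.0564, -0.0038], 0.61)]
dock []
dock_home []
bar_post [([0.5217, 0.2855, 0.0612], 0.88)]
```

View pics/w1.png

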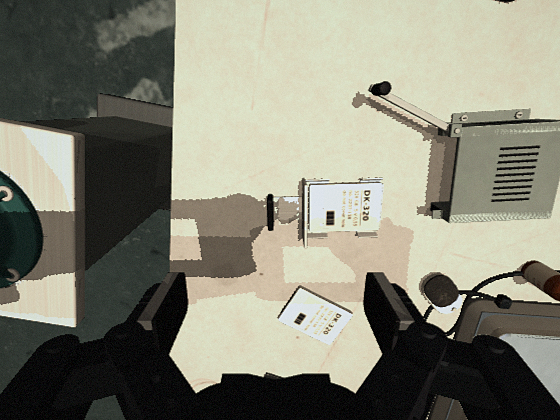

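The wrist view shows the tab at (270,212) and the disk in the sled at (345,208). The dock roof spans columns 449-560, and the bar post is at (380,88). Next I back-project these.

```bash
cat >> h.py <<'E'
def ray(c,uv,z,P=None):
    P=P or eyes.camera_params(c);T=P['camera_from_world'];o=-T[:3,:3].T@T[:3,3]
    d=T[:3,:3].T@np.array([(uv[0]-P['cx'])/P['fx'],-(uv[1]-P['cy'])/P['fy'],-1])
    return (o+d*(z-o[2])/d[2])
def rect(c,l,z,k=0):
    o=nets.outline_of(c,l)
    if not o: print(l,'none');return None
    m=o[k]['region'].astype('u1');ct=max(cv2.findContours(m,0,1)[0],key=cv2.contourArea)
    p=np.array([ray(c,q[0],z)[:2] for q in ct])
    r=cv2.minAreaRect((p*1000).astype('f4'));b=cv2.boxPoints(r)
    print(c,l,[round(x['p'],2) for x in o],'ctr',np.round(r[0],1),'size',np.round(r[1],1),'ang',round(r[2],1),'n',int(m.sum()),np.round(b).tolist())
    return r
E
python3 -c "
from h import *
for n,u in dict(tabT=(270,195),tabB=(270,229)).items(): print(n,np.round(ray('wrist',u,.034),4))
for n,u in dict(fl=(452,126),fr=(447,221),dTL=(308,182),dBL=(307,237),dTR=(382,179),dBR=(379,230)).items(): print(n,np.round(ray('wrist',u,.054 if n[0]=='f' else .013),4))
eyes.snapshot('wrist')
rect('wrist','sled_tab',.034);rect('wrist','failed_disk',.013);rect('wrist','fresh_disk',.01);rect('wrist','dock',.054);rect('wrist','sled',.013)
eyes.snapshot('top')
rect('top','failed_disk',.013);rect('top','fresh_disk',.01);rect('top','dock',.054);rect('top','returns_box',.032)
"
```

```text
tabT [0.4237 0.1345 0.034 ]
tabB [0.4322 0.0874 0.034 ]
fl [0.6147 0.2601 0.054 ]
fr [0.6503 0.1481 0.054 ]
dTL [0.4717 0.1562 0.013 ]
dBL [0.4878 0.0767 0.013 ]
dTR [0.569  0.1788 0.013 ]
dBR [0.5863 0.1065 0.013 ]
wrist sled_tab [0.7] ctr [465.6 119. ] size [81.7 96.9] ang 11.8 n 1804 [[416.0, 158.0], [436.0, 63.0], [516.0, 80.0], [496.0, 175.0]]
wrist failed_disk [0.76, 0.59] ctr [530.4 135.5] size [100.8  71.4] ang 12.8 n 3574 [[473.0, 159.0], [489.0, 90.0], [587.0, 112.0], [572.0, 182.0]]
wrist fresh_disk [0.72] ctr [532.  -49.4] size [ 75.  104.1] ang 71.7 n 2556 [[471.0, -69.0], [570.0, -101.0], [593.0, -30.0], [494.0, 3.0]]
wrist dock [0.62] ctr [643.1 226.3] size [267.6 147. ] ang 0.7 n 12731 [[508.0, 298.0], [510.0, 151.0], [778.0, 154.0], [776.0, 301.0]]
wrist sled [0.61, 0.59] ctr [467.1 112.4] size [ 86.2 102.6] ang 13.8 n 1787 [[413.0, 152.0], [437.0, 52.0], [521.0, 73.0], [497.0, 173.0]]
top failed_disk [0.65] ctr [533.9 124.6] size [98.6 46.2] ang 12.8 n 524 [[481.0, 136.0], [491.0, 91.0], [587.0, 113.0], [577.0, 158.0]]
top fresh_disk [0.89, 0.34, 0.25] ctr [534.2 -54.6] size [ 73.9 104.6] ang 70.4 n 931 [[473.0, -72.0], [571.0, -107.0], [596.0, -37.0], [497.0, -2.0]]
top dock [0.59] ctr [674.4 215.2] size [194.3 147.2] ang 7.9 n 2287 [[568.0, 275.0], [588.0, 129.0], [781.0, 156.0], [761.0, 301.0]]
top returns_box [0.78] ctr [ 534.1 -282.1] size [174.4 155.8] ang 78.8 n 3421 [[441.0, -352.0], [594.0, -383.0], [627.0, -212.0], [475.0, -181.0]]
```

Call:
drive_tool(
  commands=[
    {"claw":0.2,"tx":-0.028,"ty":-0.005,"tz":0.045,"twist":0},
    {"claw":0.2,"tx":-0.028,"ty":-0.005,"tz":0.045,"twist":0},
    {"claw":0.2,"tx":0,"ty":0,"tz":0.05,"twist":0},
    {"claw":0.2,"tx":0,"ty":0,"tz":0.05,"twist":0},
    {"claw":0.2,"tx":0,"ty":0,"tz":0.02,"twist":0},
    {"claw":0.2,"tx":0,"ty":0,"tz":0,"twist":0},
    {"claw":0.2,"tx":0,"ty":0,"tz":0,"twist":0},
  ],
)

```text
t: 9.5
tcp_pos: [0.4262, 0.1121, 0.0791]
eef_rot: [-1.998, -2.41, 0.002]
force: [-0.4, 1.2, 0.8]
gripper_width: 0.4
finger_force: 0.0
```

```bash
python3 -c "
from h import *
st()
im=eyes.snapshot('wrist');cv2.imwrite('pics/w2.png',im[:,:,::-1])
print([(np.round(d['position'],4).tolist(),round(d['p'],2)) for d in nets.mark_of('wrist','sled_tab')])
"
```

```text
t 9.5 tcp [0.4262 0.1121 0.0791] x [-0.185  0.983  0.008] y [ 0.983  0.185 -0.008] z [-0.01   0.006 -1.   ] w 0.4 F [-0.4  1.2  0.8] ff 0.0 q [ 0.12 -0.07  1.84  0.01  1.38 -0.07]
[]
```

View pics/w2.png

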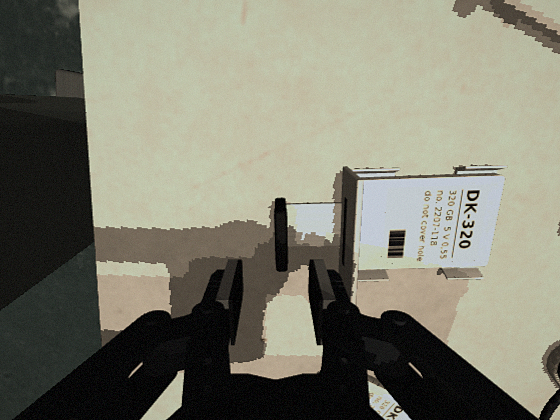

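The tab top is at (281,235), centred between the fingers at columns 240 and 315. The finger has clearance to the front plate at column 345.

```bash
python3 -c "
from h import *
for u in [(280,198),(282,271),(281,235)]: print(np.round(ray('wrist',u,.034),4))
"
```

```text
[0.4254 0.1394 0.034 ]
[0.4367 0.0883 0.034 ]
[0.4309 0.1145 0.034 ]
```

Call:
drive_tool(
  commands=[
    {"claw":0.2,"tx":0.001,"ty":0.005,"tz":0.03,"twist":-0.03},
    {"claw":0.2,"tx":0,"ty":0,"tz":0.03,"twist":0},
    {"claw":0.2,"tx":0,"ty":0,"tz":0.01,"twist":0},
    {"claw":0.2,"tx":0,"ty":0,"tz":0,"twist":0},
    {"claw":0.6,"tx":0,"ty":0,"tz":0,"twist":0},
    {"claw":1,"tx":0,"ty":0,"tz":0,"twist":0},
    {"claw":1,"tx":0,"ty":0,"tz":0,"twist":0},
    {"claw":1,"tx":0,"ty":0,"tz":0,"twist":0},
  ],
)

```text
t: 10.4
tcp_pos: [0.4314, 0.1145, 0.0105]
eef_rot: [-1.963, -2.441, -0.002]
force: [-1.8, 0.0, 6.1]
gripper_width: 0.08
finger_force: 60.9
```

Call:
drive_tool(
  commands=[
    {"claw":1,"tx":0,"ty":0,"tz":0,"twist":0},
    {"claw":1,"tx":0,"ty":0,"tz":0,"twist":0},
  ],
)

```text
t: 10.6
tcp_pos: [0.4313, 0.1145, 0.0105]
eef_rot: [-1.963, -2.441, -0.002]
force: [-1.6, -1.2, 6.5]
gripper_width: 0.08
finger_force: 60.9
```

```bash
python3 -c "
from h import *
st()
"
```

```text
t 10.6 tcp [0.4313 0.1145 0.0105] x [-0.215  0.977  0.008] y [ 0.977  0.215 -0.005] z [-0.006  0.007 -1.   ] w 0.08 F [-1.6 -1.2  6.5] ff 60.9 q [ 0.13  0.02  1.9   0.01  1.23 -0.09]
```

Call:
drive_tool(
  commands=[
    {"claw":1,"tx":0,"ty":0,"tz":-0.01,"twist":0},
    {"claw":1,"tx":0,"ty":0,"tz":-0.02,"twist":0},
    {"claw":1,"tx":0,"ty":0,"tz":-0.03,"twist":0},
    {"claw":1,"tx":0,"ty":0,"tz":-0.04,"twist":0},
    {"claw":1,"tx":0,"ty":0,"tz":-0.04,"twist":0},
    {"claw":1,"tx":0,"ty":0,"tz":-0.03,"twist":0},
    {"claw":1,"tx":0,"ty":0,"tz":-0.03,"twist":0},
    {"claw":1,"tx":0,"ty":0,"tz":-0.02,"twist":0},
  ],
)

```text
t: 11.4
tcp_pos: [0.4319, 0.113, 0.231]
eef_rot: [-1.962, -2.44, 0.0]
force: [0.1, -0.4, -2.1]
gripper_width: 0.078
finger_force: 59.7
```

Call:
drive_tool(
  commands=[
    {"claw":1,"tx":-0.01,"ty":-0.01,"tz":-0.01,"twist":0.05},
    {"claw":1,"tx":-0.02,"ty":-0.02,"tz":-0.01,"twist":0.08},
    {"claw":1,"tx":-0.03,"ty":-0.02,"tz":0,"twist":0.09},
    {"claw":1,"tx":-0.03,"ty":-0.02,"tz":0,"twist":0.1},
    {"claw":1,"tx":-0.03,"ty":-0.02,"tz":0,"twist":0.1},
    {"claw":1,"tx":-0.03,"ty":-0.02,"tz":0,"twist":0.1},
    {"claw":1,"tx":-0.03,"ty":-0.02,"tz":0,"twist":0.1},
    {"claw":1,"tx":-0.02,"ty":-0.02,"tz":0,"twist":0.08},
  ],
)

```text
t: 12.2
tcp_pos: [0.2651, -0.071, 0.2476]
eef_rot: [-2.684, -1.608, 0.013]
force: [-0.2, -0.3, -1.4]
gripper_width: 0.082
finger_force: 59.7
```

```bash
python3 -c "
from h import *
st()
s=eyes.snapshot('scene');cv2.imwrite('pics/s2.png',s[:,:,::-1])
"
```

```text
t 12.2 tcp [ 0.2651 -0.071   0.2476] x [ 0.472  0.882 -0.001] y [ 0.882 -0.472 -0.015] z [-0.014  0.006 -1.   ] w 0.082 F [-0.2 -0.3 -1.4] ff 59.7 q [-0.47 -0.55  1.85 -0.    1.86  0.02]
```

View pics/s2.png

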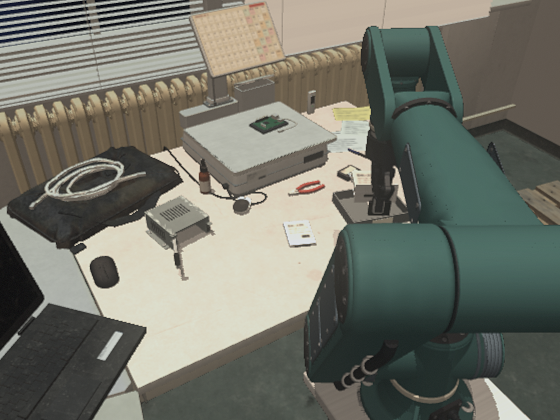

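Call:
drive_tool(
  commands=[
    {"claw":1,"tx":0,"ty":-0.02,"tz":0,"twist":0},
    {"claw":1,"tx":0,"ty":-0.03,"tz":0,"twist":0},
    {"claw":1,"tx":0,"ty":-0.03,"tz":0,"twist":0},
    {"claw":1,"tx":0,"ty":-0.03,"tz":0,"twist":0},
    {"claw":1,"tx":0,"ty":-0.03,"tz":0,"twist":0},
    {"claw":1,"tx":0,"ty":-0.03,"tz":0,"twist":0},
  ],
)

```text
t: 12.85
tcp_pos: [0.1767, 0.0062, 0.2638]
eef_rot: [-2.654, -1.599, 0.08]
force: [0.0, 0.6, -2.4]
gripper_width: 0.077
finger_force: 60.2
```

```bash
python3 -c "
from h import *
st()
"
```

```text
t 12.85 tcp [0.1767 0.0062 0.2638] x [ 0.467  0.884 -0.022] y [ 0.882 -0.467 -0.062] z [-0.066  0.01  -0.998] w 0.077 F [ 0.   0.6 -2.4] ff 60.2 q [-0.27 -0.76  1.91 -0.01  2.05  0.21]
```

Call:
drive_tool(
  commands=[
    {"claw":1,"tx":-0.02,"ty":-0.02,"tz":0,"twist":0},
    {"claw":1,"tx":-0.03,"ty":-0.03,"tz":0,"twist":0},
    {"claw":1,"tx":-0.02,"ty":-0.03,"tz":0,"twist":0},
    {"claw":1,"tx":-0.01,"ty":-0.03,"tz":0,"twist":0},
    {"claw":1,"tx":-0.01,"ty":-0.03,"tz":0,"twist":0},
    {"claw":1,"tx":-0.01,"ty":-0.03,"tz":0,"twist":0},
  ],
)

```text
t: 13.45
tcp_pos: [0.1215, -0.0238, 0.3258]
eef_rot: [-2.585, -1.558, 0.213]
force: [0.5, 0.4, -2.3]
gripper_width: 0.077
finger_force: 60.3
```

```bash
python3 -c "
from h import *
st()
"
```

```text
t 13.45 tcp [ 0.1215 -0.0238  0.3258] x [ 0.461  0.885 -0.06 ] y [ 0.869 -0.465 -0.171] z [-0.179  0.027 -0.983] w 0.077 F [ 0.5  0.4 -2.3] ff 60.3 q [-0.49 -0.76  1.8  -0.08  2.27 -0.05]
```

Call:
drive_tool(
  commands=[
    {"claw":1,"tx":-0.02,"ty":-0.03,"tz":0.005,"twist":0},
    {"claw":1,"tx":-0.02,"ty":-0.03,"tz":0.005,"twist":0},
    {"claw":1,"tx":-0.02,"ty":-0.03,"tz":0.005,"twist":0},
    {"claw":1,"tx":-0.01,"ty":-0.03,"tz":0.005,"twist":0},
  ],
)

```text
t: 13.85
tcp_pos: [0.0679, -0.0638, 0.3706]
eef_rot: [-2.533, -1.523, 0.27]
force: [-0.3, -0.0, -2.6]
gripper_width: 0.078
finger_force: 60.3
```

```bash
python3 -c "
from h import *
st()
"
```

```text
t 13.85 tcp [ 0.0679 -0.0638  0.3706] x [ 0.461  0.885 -0.066] y [ 0.854 -0.462 -0.24 ] z [-0.243  0.054 -0.969] w 0.078 F [-0.3 -0.  -2.6] ff 60.3 q [-0.85 -0.76  1.71 -0.21  2.38 -0.5 ]
```

Call:
drive_tool(
  commands=[
    {"claw":1,"tx":0,"ty":-0.03,"tz":0.01,"twist":0},
    {"claw":1,"tx":0,"ty":-0.03,"tz":0.01,"twist":0},
    {"claw":1,"tx":0,"ty":-0.02,"tz":0.01,"twist":0},
  ],
)

```text
t: 14.15
tcp_pos: [0.0478, -0.0561, 0.3911]
eef_rot: [-2.497, -1.501, 0.296]
force: [0.1, 0.3, -1.9]
gripper_width: 0.079
finger_force: 60.3
```

```bash
python3 -c "
from h import *
st()
"
```

```text
t 14.15 tcp [ 0.0478 -0.0561  0.3911] x [ 0.46   0.886 -0.062] y [ 0.843 -0.458 -0.283] z [-0.279  0.078 -0.957] w 0.079 F [ 0.1  0.3 -1.9] ff 60.3 q [-0.89 -0.76  1.68 -0.27  2.45 -0.59]
```

Call:
drive_tool(
  commands=[
    {"claw":1,"tx":0,"ty":-0.03,"tz":0.02,"twist":0},
    {"claw":1,"tx":0,"ty":-0.03,"tz":0.02,"twist":0},
    {"claw":1,"tx":0,"ty":-0.02,"tz":0.01,"twist":0},
  ],
)

```text
t: 14.45
tcp_pos: [0.0271, -0.0551, 0.4006]
eef_rot: [-2.455, -1.474, 0.32]
force: [1.2, 0.1, -1.5]
gripper_width: 0.081
finger_force: 60.2
```

```bash
python3 -c "
from h import *
st()
"
```

```text
t 14.45 tcp [ 0.0271 -0.0551  0.4006] x [ 0.461  0.886 -0.054] y [ 0.828 -0.452 -0.331] z [-0.318  0.108 -0.942] w 0.081 F [ 1.2  0.1 -1.5] ff 60.2 q [-0.97 -0.76  1.67 -0.33  2.48 -0.72]
```

Call:
drive_tool(
  commands=[
    {"claw":1,"tx":0.001,"ty":0.01,"tz":0.003,"twist":0},
    {"claw":1,"tx":0.003,"ty":0.02,"tz":0.007,"twist":0},
    {"claw":1,"tx":0.004,"ty":0.03,"tz":0.012,"twist":0},
    {"claw":1,"tx":0.005,"ty":0.035,"tz":0.017,"twist":0},
    {"claw":1,"tx":0.005,"ty":0.035,"tz":0.018,"twist":0},
    {"claw":1,"tx":0.005,"ty":0.035,"tz":0.018,"twist":0},
    {"claw":1,"tx":0.005,"ty":0.035,"tz":0.018,"twist":0},
    {"claw":1,"tx":0.005,"ty":0.035,"tz":0.018,"twist":0},
  ],
)

```text
t: 15.25
tcp_pos: [0.203, -0.1202, 0.2154]
eef_rot: [-2.455, -1.475, 0.32]
force: [-0.5, -0.9, -2.6]
gripper_width: 0.085
finger_force: 60.3
```

Call:
drive_tool(
  commands=[
    {"claw":1,"tx":0.005,"ty":0.03,"tz":0.015,"twist":0},
    {"claw":1,"tx":0.004,"ty":0.025,"tz":0.013,"twist":0},
    {"claw":1,"tx":0.003,"ty":0.02,"tz":0.01,"twist":0},
    {"claw":1,"tx":0.002,"ty":0.015,"tz":0.008,"twist":0},
    {"claw":1,"tx":0.002,"ty":0.01,"tz":0.005,"twist":0},
    {"claw":1,"tx":0.001,"ty":0.008,"tz":0.003,"twist":0},
    {"claw":1,"tx":0,"ty":0.004,"tz":0.001,"twist":0},
  ],
)

```text
t: 15.95
tcp_pos: [0.2856, -0.1503, 0.1272]
eef_rot: [-2.456, -1.474, 0.32]
force: [0.0, 0.9, -1.5]
gripper_width: 0.079
finger_force: 60.3
```

```bash
python3 -c "
from h import *
s,M=st()
print('open end',s['tcp_pos']+.159*M[:,1]+.010*M[:,2])
im=eyes.snapshot('wrist');cv2.imwrite('pics/w3.png',im[:,:,::-1])
"
```

```text
t 15.95 tcp [ 0.2856 -0.1503  0.1272] x [ 0.461  0.886 -0.055] y [ 0.828 -0.452 -0.331] z [-0.318  0.107 -0.942] w 0.079 F [ 0.   0.9 -1.5] ff 60.3 q [-0.58 -0.12  1.83 -0.09  1.77 -0.09]
open end [ 0.41412175 -0.22112786  0.0651751 ]
```

View pics/w3.png

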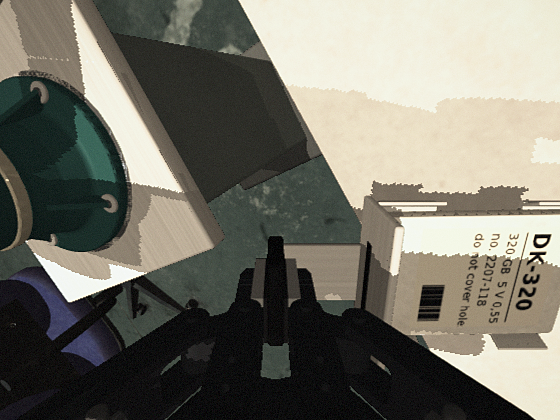

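The wrist view shows the disk still fully in the tilted tray, columns 375-545. I move over the box and stop hard.

Call:
drive_tool(
  commands=[
    {"claw":1,"tx":0,"ty":0.02,"tz":0,"twist":0},
    {"claw":1,"tx":0.001,"ty":0.04,"tz":-0.003,"twist":0},
    {"claw":1,"tx":0.001,"ty":0.05,"tz":-0.003,"twist":0},
    {"claw":1,"tx":0,"ty":0,"tz":0,"twist":0},
    {"claw":1,"tx":0,"ty":0,"tz":0,"twist":0},
    {"claw":1,"tx":0,"ty":0,"tz":0,"twist":0},
  ],
)

```text
t: 16.6
tcp_pos: [0.3789, -0.1991, 0.0978]
eef_rot: [-2.458, -1.474, 0.319]
force: [0.0, 0.1, -1.4]
gripper_width: 0.08
finger_force: 60.4
```

```bash
python3 -c "
from h import *
s,M=st()
print('open end',s['tcp_pos']+.159*M[:,1]+.010*M[:,2])
im=eyes.snapshot('wrist');cv2.imwrite('pics/w4.png',im[:,:,::-1])
for n in ['failed_disk','sled']:print([(np.round(d['position'],4).tolist(),round(d['p'],2)) for d in nets.mark_of('wrist',n)])
im=eyes.snapshot('top')
for n in ['failed_disk','sled']:print([(np.round(d['position'],4).tolist(),round(d['p'],2)) for d in nets.mark_of('top',n)])
"
```

```text
t 16.6 tcp [ 0.3789 -0.1991  0.0978] x [ 0.462  0.885 -0.055] y [ 0.829 -0.453 -0.329] z [-0.316  0.106 -0.943] w 0.08 F [ 0.   0.1 -1.4] ff 60.4 q [-0.56  0.14  1.63 -0.08  1.71 -0.07]
open end [ 0.50743438 -0.27003382  0.03601358]
[]
[([0.4606, -0.2484, 0.0505], 0.69)]
[]
[]
```

View pics/w4.png

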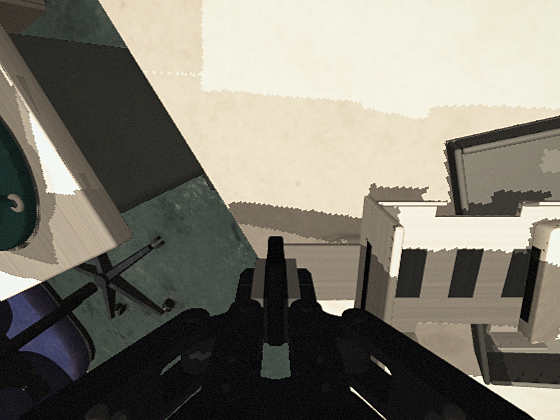

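The failed disk has slid out at the open end, with its rear edge at about (540,270) and the tray floor empty. I withdraw the sled along its own axis.

Call:
drive_tool(
  commands=[
    {"claw":1,"tx":0,"ty":-0.05,"tz":0.005,"twist":0},
    {"claw":1,"tx":0,"ty":-0.05,"tz":0.005,"twist":0},
    {"claw":1,"tx":0,"ty":-0.05,"tz":0,"twist":0},
    {"claw":1,"tx":0,"ty":-0.03,"tz":0,"twist":0},
    {"claw":1,"tx":0,"ty":0,"tz":-0.03,"twist":0},
    {"claw":1,"tx":0,"ty":0,"tz":-0.05,"twist":0},
  ],
)

```text
t: 17.5
tcp_pos: [0.2496, -0.1234, 0.2207]
eef_rot: [-2.452, -1.471, 0.322]
force: [1.4, -1.2, -0.4]
gripper_width: 0.079
finger_force: 60.5
```

```bash
python3 -c "
from h import *
s,M=st()
im=eyes.snapshot('wrist');cv2.imwrite('pics/w5.png',im[:,:,::-1])
im=eyes.snapshot('top')
print([(np.round(d['position'],4).tolist(),round(d['p'],2)) for d in nets.mark_of('top','failed_disk')])
im=cv2.resize(im[150:290,330:480],None,fx=4,fy=4)
cv2.imwrite('pics/t5.png',im[:,:,::-1])
"
```

```text
t 17.5 tcp [ 0.2496 -0.1234  0.2207] x [ 0.462  0.885 -0.054] y [ 0.827 -0.452 -0.335] z [-0.321  0.11  -0.941] w 0.079 F [ 1.4 -1.2 -0.4] ff 60.5 q [-0.57 -0.28  1.76 -0.09  1.99 -0.1 ]
[([0.525, -0.2772, 0.0025], 0.98)]
```

View pics/t5.png

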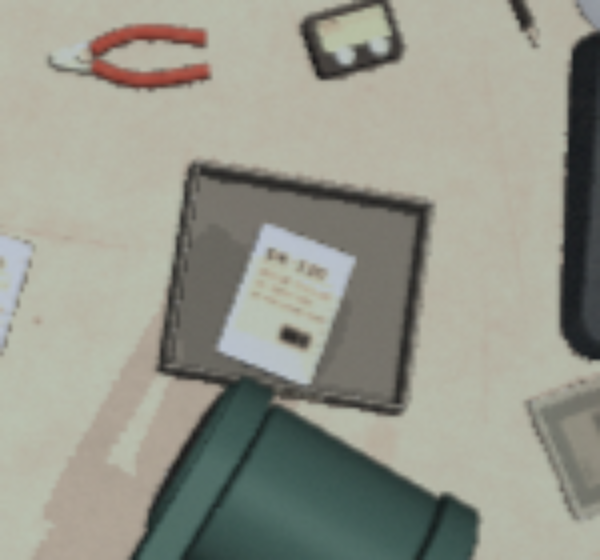

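The failed disk lies flat in the box. Next I level the tool again at the outer reach limit.

Call:
drive_tool(
  commands=[
    {"claw":1,"tx":0.009,"ty":0.02,"tz":-0.018,"twist":0},
    {"claw":1,"tx":0.017,"ty":0.038,"tz":-0.025,"twist":0},
    {"claw":1,"tx":0.017,"ty":0.038,"tz":-0.026,"twist":0},
    {"claw":1,"tx":0.017,"ty":0.038,"tz":-0.026,"twist":0},
    {"claw":1,"tx":0.017,"ty":0.038,"tz":-0.026,"twist":0},
    {"claw":1,"tx":0.017,"ty":0.038,"tz":-0.026,"twist":0},
    {"claw":1,"tx":0.017,"ty":0.038,"tz":-0.026,"twist":0},
    {"claw":1,"tx":0.017,"ty":0.038,"tz":-0.026,"twist":0},
  ],
)

```text
t: 18.45
tcp_pos: [0.613, -0.1627, 0.3076]
eef_rot: [-2.456, -1.473, 0.321]
force: [1.0, -0.5, -1.0]
gripper_width: 0.077
finger_force: 60.4
```

Call:
drive_tool(
  commands=[
    {"claw":1,"tx":0.01,"ty":0.02,"tz":-0.03,"twist":0},
    {"claw":1,"tx":0,"ty":0,"tz":-0.03,"twist":-0.13},
    {"claw":1,"tx":0,"ty":0,"tz":-0.03,"twist":-0.14},
    {"claw":1,"tx":0,"ty":0,"tz":0,"twist":-0.14},
    {"claw":1,"tx":0,"ty":0,"tz":0,"twist":-0.14},
    {"claw":1,"tx":0,"ty":0,"tz":0,"twist":-0.14},
    {"claw":1,"tx":0,"ty":0,"tz":0,"twist":-0.12},
  ],
)

```text
t: 19.15
tcp_pos: [0.6439, -0.1679, 0.3721]
eef_rot: [-1.646, -2.291, 0.137]
force: [-0.3, 0.3, -1.4]
gripper_width: 0.081
finger_force: 61.6
```

```bash
python3 -c "
from h import *
s,M=st()
d=np.array([np.cos(-.33),np.sin(-.33),0]);print('outward in tool',np.round(M.T@d,3),'down',np.round(M.T@[0,0,-1],3))
"
```

```text
t 19.15 tcp [ 0.6439 -0.1679  0.3721] x [-0.288  0.937  0.198] y [ 0.907  0.333 -0.259] z [-0.308  0.105 -0.946] w 0.081 F [-0.3  0.3 -1.4] ff 61.6 q [-0.34  0.72  0.28 -0.01  2.48 -0.67]
outward in tool [-0.576  0.75  -0.326] down [-0.198  0.259  0.946]
```

Call:
drive_tool(
  commands=[
    {"claw":1,"tx":-0.025,"ty":0.033,"tz":-0.01,"twist":0},
    {"claw":1,"tx":-0.025,"ty":0.033,"tz":-0.01,"twist":0},
    {"claw":1,"tx":-0.025,"ty":0.033,"tz":-0.01,"twist":0},
    {"claw":1,"tx":-0.025,"ty":0.033,"tz":-0.01,"twist":0},
    {"claw":1,"tx":-0.025,"ty":0.033,"tz":-0.01,"twist":0},
  ],
)

```text
t: 19.65
tcp_pos: [0.7178, -0.2009, 0.2784]
eef_rot: [-1.704, -2.356, 0.094]
force: [-0.5, -0.1, -1.7]
gripper_width: 0.081
finger_force: 61.6
```

```bash
python3 -c "
from h import *
s,M=st()
d=np.array([np.cos(-.33),np.sin(-.33),0]);print('outward in tool',np.round(M.T@d,3),'down',np.round(M.T@[0,0,-1],3))
"
```

```text
t 19.65 tcp [ 0.7178 -0.2009  0.2784] x [-0.296  0.943  0.149] y [ 0.929  0.321 -0.187] z [-0.224  0.083 -0.971] w 0.081 F [-0.5 -0.1 -1.7] ff 61.6 q [-0.35  0.82  0.28  0.    2.28 -0.67]
outward in tool [-0.586  0.775 -0.239] down [-0.149  0.187  0.971]
```

Call:
drive_tool(
  commands=[
    {"claw":1,"tx":-0.02,"ty":0.027,"tz":-0.04,"twist":0},
    {"claw":1,"tx":-0.02,"ty":0.027,"tz":-0.03,"twist":0},
    {"claw":1,"tx":-0.02,"ty":0.027,"tz":-0.03,"twist":0},
    {"claw":1,"tx":-0.02,"ty":0.027,"tz":-0.03,"twist":0},
    {"claw":1,"tx":-0.02,"ty":0.027,"tz":-0.03,"twist":0},
  ],
)

```text
t: 20.15
tcp_pos: [0.7378, -0.2149, 0.3089]
eef_rot: [-1.782, -2.461, 0.026]
force: [0.3, -0.7, -2.3]
gripper_width: 0.079
finger_force: 61.6
```

```bash
python3 -c "
from h import *
s,M=st()
d=np.array([np.cos(-.33),np.sin(-.33),0]);print('outward in tool',np.round(M.T@d,3),'down',np.round(M.T@[0,0,-1],3))
"
```

```text
t 20.15 tcp [ 0.7378 -0.2149  0.3089] x [-0.309  0.948  0.073] y [ 0.947  0.314 -0.074] z [-0.093  0.046 -0.995] w 0.079 F [ 0.3 -0.7 -2.3] ff 61.6 q [-0.36  0.78  0.27  0.01  2.19 -0.67]
outward in tool [-0.599  0.794 -0.103] down [-0.073  0.074  0.995]
```

Call:
drive_tool(
  commands=[
    {"claw":1,"tx":-0.03,"ty":0.02,"tz":-0.028,"twist":0},
    {"claw":1,"tx":-0.03,"ty":0.025,"tz":-0.028,"twist":0},
    {"claw":1,"tx":-0.03,"ty":0.025,"tz":-0.028,"twist":0},
    {"claw":1,"tx":0,"ty":0,"tz":0,"twist":0},
  ],
)

```text
t: 20.55
tcp_pos: [0.7439, -0.2532, 0.3211]
eef_rot: [-1.832, -2.52, -0.011]
force: [0.1, 0.7, -1.5]
gripper_width: 0.08
finger_force: 61.7
```

```bash
python3 -c "
from h import *
s,M=st()
"
```

```text
t 20.55 tcp [ 0.7439 -0.2532  0.3211] x [-0.308  0.951  0.025] y [ 0.951  0.309 -0.009] z [-0.017  0.021 -1.   ] w 0.08 F [ 0.1  0.7 -1.5] ff 61.7 q [-0.41  0.76  0.27  0.02  2.13 -0.71]
```

Call:
drive_tool(
  commands=[
    {"claw":1,"tx":-0.035,"ty":0.015,"tz":-0.02,"twist":0},
    {"claw":1,"tx":0,"ty":0,"tz":0,"twist":0},
  ],
)

```text
t: 20.75
tcp_pos: [0.7437, -0.2735, 0.321]
eef_rot: [-1.845, -2.536, -0.02]
force: [0.2, 0.7, -1.8]
gripper_width: 0.083
finger_force: 61.6
```

```bash
python3 -c "
from h import *
s,M=st()
"
```

```text
t 20.75 tcp [ 0.7437 -0.2735  0.321 ] x [-0.308  0.951  0.012] y [0.952 0.308 0.007] z [ 0.003  0.013 -1.   ] w 0.083 F [ 0.2  0.7 -1.8] ff 61.6 q [-0.43  0.76  0.28  0.02  2.11 -0.73]
```

Call:
drive_tool(
  commands=[
    {"claw":1,"tx":0.025,"ty":-0.01,"tz":0,"twist":0},
    {"claw":1,"tx":0.049,"ty":-0.02,"tz":0,"twist":0},
    {"claw":1,"tx":0.049,"ty":-0.02,"tz":0,"twist":0},
    {"claw":1,"tx":0.049,"ty":-0.02,"tz":0,"twist":0},
    {"claw":1,"tx":0.049,"ty":-0.02,"tz":0,"twist":0},
    {"claw":1,"tx":0.049,"ty":-0.02,"tz":0,"twist":0},
    {"claw":1,"tx":0.049,"ty":-0.02,"tz":0,"twist":0},
    {"claw":1,"tx":0.049,"ty":-0.02,"tz":0.03,"twist":0},
  ],
)

```text
t: 21.55
tcp_pos: [0.5045, 0.0142, 0.3042]
eef_rot: [1.842, 2.543, 0.03]
force: [1.1, 1.3, -1.0]
gripper_width: 0.08
finger_force: 61.6
```

Call:
drive_tool(
  commands=[
    {"claw":1,"tx":0.049,"ty":-0.02,"tz":0.03,"twist":0},
    {"claw":1,"tx":0.049,"ty":-0.02,"tz":0.04,"twist":0},
    {"claw":1,"tx":0.024,"ty":-0.01,"tz":0.04,"twist":0},
    {"claw":1,"tx":0,"ty":0,"tz":0.04,"twist":0},
    {"claw":1,"tx":0,"ty":0,"tz":0,"twist":0},
    {"claw":1,"tx":0,"ty":0,"tz":0,"twist":0},
  ],
)

```text
t: 22.15
tcp_pos: [0.4343, 0.0977, 0.1668]
eef_rot: [-1.84, -2.538, -0.021]
force: [0.7, -1.0, -1.4]
gripper_width: 0.074
finger_force: 61.7
```

```bash
python3 -c "
from h import *
s,M=st()
im=eyes.snapshot('wrist');cv2.imwrite('pics/w6.png',im[:,:,::-1])
"
```

```text
t 22.15 tcp [0.4343 0.0977 0.1668] x [-0.311  0.95   0.013] y [0.95  0.311 0.007] z [ 0.002  0.015 -1.   ] w 0.074 F [ 0.7 -1.  -1.4] ff 61.7 q [ 0.08 -0.13  1.71  0.01  1.56 -0.23]
```

View pics/w6.png

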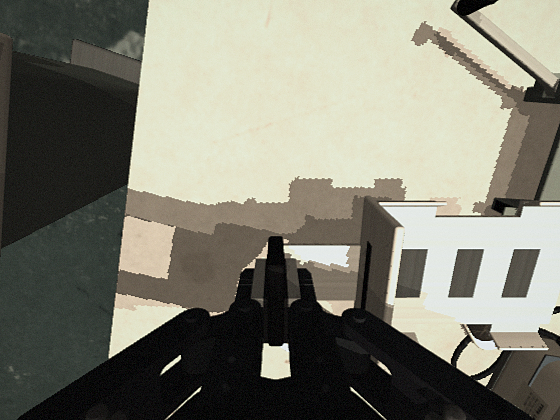

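Call:
drive_tool(
  commands=[
    {"claw":1,"tx":0.02,"ty":-0.012,"tz":0.03,"twist":0},
    {"claw":1,"tx":0.02,"ty":-0.011,"tz":0.04,"twist":0},
    {"claw":1,"tx":0,"ty":0,"tz":0.04,"twist":0},
    {"claw":1,"tx":0,"ty":0,"tz":0.025,"twist":0},
    {"claw":1,"tx":0,"ty":0,"tz":0.013,"twist":0},
    {"claw":1,"tx":0,"ty":0,"tz":0.006,"twist":0},
    {"claw":1,"tx":0,"ty":0,"tz":0,"twist":0},
  ],
)

```text
t: 22.9
tcp_pos: [0.4028, 0.1309, 0.0146]
eef_rot: [-1.842, -2.539, -0.025]
force: [0.1, 0.3, -1.7]
gripper_width: 0.08
finger_force: 61.7
```

```bash
python3 -c "
from h import *
s,M=st()
"
```

```text
t 22.9 tcp [0.4028 0.1309 0.0146] x [-0.31   0.951  0.013] y [0.951 0.31  0.01 ] z [ 0.006  0.015 -1.   ] w 0.08 F [ 0.1  0.3 -1.7] ff 61.7 q [ 0.17 -0.05  1.96  0.02  1.22 -0.15]
```

Call:
drive_tool(
  commands=[
    {"claw":1,"tx":0,"ty":0,"tz":0.003,"twist":0},
    {"claw":1,"tx":0,"ty":0,"tz":0,"twist":0},
    {"claw":0.2,"tx":0,"ty":0,"tz":0,"twist":0},
    {"claw":0.2,"tx":0,"ty":0,"tz":0,"twist":0},
    {"claw":0.2,"tx":0,"ty":0,"tz":-0.01,"twist":0},
    {"claw":0.2,"tx":0,"ty":0,"tz":-0.03,"twist":0},
    {"claw":0.2,"tx":0,"ty":0,"tz":-0.05,"twist":0},
    {"claw":0,"tx":0,"ty":0,"tz":-0.05,"twist":0},
  ],
)

```text
t: 23.7
tcp_pos: [0.3994, 0.1288, 0.1517]
eef_rot: [-1.839, -2.538, -0.021]
force: [1.2, 0.6, 0.6]
gripper_width: 0.499
finger_force: 0.0
```

Call:
drive_tool(
  commands=[
    {"claw":-1,"tx":-0.05,"ty":0,"tz":-0.04,"twist":0.1},
    {"claw":-1,"tx":-0.05,"ty":0.02,"tz":-0.04,"twist":0.14},
    {"claw":-1,"tx":-0.03,"ty":0.02,"tz":-0.04,"twist":0.14},
    {"claw":-1,"tx":0,"ty":0,"tz":0,"twist":0.14},
    {"claw":-1,"tx":0,"ty":0,"tz":0,"twist":0},
  ],
)

```text
t: 24.2
tcp_pos: [0.4562, 0.03, 0.2491]
eef_rot: [-2.431, -1.978, -0.023]
force: [-0.3, -0.3, 0.2]
gripper_width: 1.003
finger_force: 0.0
```

```bash
python3 -c "
from h import *
s,M=st()
eyes.snapshot('wrist')
rect('wrist','fresh_disk',.01);rect('wrist','sled',.003);rect('wrist','sled_tab',.034)
for n in ['fresh_disk','sled','sled_notch','sled_tab','dock']:print(n,[(np.round(d['position'],4).tolist(),round(d['p'],2)) for d in nets.mark_of('wrist',n)])
eyes.snapshot('top')
rect('top','fresh_disk',.01)
for n in ['fresh_disk','sled','sled_notch','sled_tab','dock']:print(n,[(np.round(d['position'],4).tolist(),round(d['p'],2)) for d in nets.mark_of('top',n)])
"
```

```text
t 24.2 tcp [0.4562 0.03   0.2491] x [0.204 0.979 0.016] y [ 0.979 -0.204  0.004] z [ 0.007  0.015 -1.   ] w 1.003 F [-0.3 -0.3  0.2] ff 0.0 q [-0.07 -0.13  1.55  0.02  1.72  0.14]
wrist fresh_disk [0.78] ctr [531. -50.] size [ 71.2 100.9] ang 71.7 n 3862 [[472.0, -68.0], [568.0, -100.0], [590.0, -32.0], [494.0, -0.0]]
wrist sled [0.82] ctr [469.5 155.4] size [167.6  97.2] ang 17.7 n 9435 [[375.0, 176.0], [404.0, 84.0], [564.0, 135.0], [535.0, 227.0]]
wrist sled_tab [0.76] ctr [469.8 151.8] size [154.2  87.4] ang 18.7 n 9318 [[383.0, 169.0], [411.0, 86.0], [557.0, 135.0], [529.0, 218.0]]
fresh_disk [([0.5334, -0.0562, 0.0013], 0.58)]
sled [([0.4998, 0.1568, 0.0005], 0.6)]
sled_notch [([0.5035, 0.1626, 0.0083], 0.82)]
sled_tab [([0.4046, 0.1244, 0.0246], 0.93)]
dock []
top fresh_disk [0.31] ctr [ 537.8 -286.5] size [179.1 156.9] ang 78.3 n 2423 [[443.0, -358.0], [596.0, -390.0], [633.0, -215.0], [479.0, -183.0]]
fresh_disk []
sled [([0.5016, 0.1574, 0.0002], 0.91)]
sled_notch []
sled_tab [([0.398, 0.1277, 0.0206], 0.91)]
dock [([0.6446, 0.213, -0.003], 0.71), ([0.5347, -0.2841, -0.0013], 0.61), ([0.7089, -0.1756, -0.0017], 0.3)]
```

Call:
drive_tool(
  commands=[
    {"claw":-1,"tx":-0.02,"ty":0.03,"tz":0.01,"twist":-0.13},
    {"claw":-1,"tx":-0.02,"ty":0.02,"tz":0.01,"twist":-0.14},
    {"claw":-1,"tx":-0.02,"ty":0,"tz":0.01,"twist":-0.14},
    {"claw":-1,"tx":0,"ty":0,"tz":0.01,"twist":-0.14},
    {"claw":-1,"tx":0,"ty":0,"tz":0.01,"twist":-0.14},
    {"claw":-1,"tx":0,"ty":0,"tz":0.01,"twist":-0.14},
    {"claw":-1,"tx":0,"ty":0,"tz":0.01,"twist":-0.14},
    {"claw":-1,"tx":0,"ty":0,"tz":0.01,"twist":-0.14},
  ],
)

```text
t: 25.8
tcp_pos: [0.5006, -0.0351, 0.1655]
eef_rot: [-1.015, -2.971, -0.024]
force: [-0.4, 0.0, 0.7]
gripper_width: 0.998
finger_force: 0.0
```

Call:
drive_tool(
  commands=[
    {"claw":-1,"tx":0,"ty":0,"tz":0.01,"twist":-0.14},
    {"claw":-1,"tx":0,"ty":0,"tz":0.01,"twist":-0.14},
    {"claw":-1,"tx":0,"ty":0,"tz":0,"twist":-0.07},
    {"claw":-1,"tx":0,"ty":0,"tz":0,"twist":0},
  ],
)

```text
t: 26.2
tcp_pos: [0.5004, -0.0347, 0.1454]
eef_rot: [-0.492, -3.102, -0.024]
force: [0.0, 0.3, 0.1]
gripper_width: 0.999
finger_force: 0.0
```

```bash
python3 -c "
from h import *
s,M=st()
eyes.snapshot('wrist')
r=rect('wrist','fresh_disk',.01)
d=np.array([*(np.array(r[0])/1000)-s['tcp_pos'][:2],0]);print('shift',M.T@d)
"
```

```text
t 26.2 tcp [ 0.5004 -0.0347  0.1454] x [-0.951  0.309  0.003] y [0.309 0.951 0.015] z [ 0.002  0.015 -1.   ] w 0.999 F [0.  0.3 0.1] ff 0.0 q [-0.19  0.01  1.62  0.02  1.51 -1.45]
wrist fresh_disk [0.62] ctr [532.6 -53.6] size [ 70.2 101.9] ang 71.3 n 6983 [[473.0, -71.0], [570.0, -103.0], [592.0, -37.0], [496.0, -4.0]]
shift [-0.03643139 -0.00798389 -0.00022308]
```

Call:
drive_tool(
  commands=[
    {"claw":-1,"tx":-0.018,"ty":-0.005,"tz":0.03,"twist":0.01},
    {"claw":-1,"tx":-0.018,"ty":-0.005,"tz":0.045,"twist":0},
    {"claw":-1,"tx":0,"ty":0,"tz":0.04,"twist":0},
    {"claw":-1,"tx":0,"ty":0,"tz":0.022,"twist":0},
    {"claw":-1,"tx":0,"ty":0,"tz":0.009,"twist":0},
    {"claw":-1,"tx":0,"ty":0,"tz":0.004,"twist":0},
    {"claw":-1,"tx":0,"ty":0,"tz":0,"twist":0},
  ],
)

```text
t: 27.0
tcp_pos: [0.533, -0.0534, -0.0033]
eef_rot: [0.507, 3.098, 0.024]
force: [0.9, 0.2, 0.8]
gripper_width: 1.002
finger_force: 0.0
```

```bash
python3 -c "
from h import *
s,M=st()
"
```

```text
t 27.0 tcp [ 0.533  -0.0534 -0.0033] x [-0.948  0.319  0.   ] y [0.319 0.948 0.015] z [ 0.005  0.014 -1.   ] w 1.002 F [0.9 0.2 0.8] ff 0.0 q [-0.22  0.22  1.71  0.02  1.21 -1.47]
```

Call:
drive_tool(
  commands=[
    {"claw":-1,"tx":0,"ty":0,"tz":0.003,"twist":0},
    {"claw":1,"tx":0,"ty":0,"tz":0,"twist":0},
    {"claw":1,"tx":0,"ty":0,"tz":0,"twist":0},
    {"claw":1,"tx":0,"ty":0,"tz":0,"twist":0},
    {"claw":1,"tx":0,"ty":0,"tz":0,"twist":0},
  ],
)

```text
t: 27.5
tcp_pos: [0.5336, -0.0535, -0.0053]
eef_rot: [0.507, 3.096, 0.023]
force: [-1.1, 0.5, 5.5]
gripper_width: 0.799
finger_force: 68.4
```

```bash
python3 -c "
from h import *
s,M=st()
"
```

```text
t 27.5 tcp [ 0.5336 -0.0535 -0.0053] x [-0.948  0.319 -0.002] y [0.319 0.948 0.015] z [ 0.006  0.014 -1.   ] w 0.799 F [-1.1  0.5  5.5] ff 68.4 q [-0.21  0.22  1.71  0.02  1.21 -1.47]
```

Call:
drive_tool(
  commands=[
    {"claw":1,"tx":0,"ty":0,"tz":-0.01,"twist":0},
    {"claw":1,"tx":0,"ty":0,"tz":-0.03,"twist":0},
    {"claw":1,"tx":0,"ty":0,"tz":-0.04,"twist":0},
    {"claw":1,"tx":0,"ty":0,"tz":-0.03,"twist":0},
    {"claw":1,"tx":0,"ty":0,"tz":-0.01,"twist":0},
    {"claw":1,"tx":0,"ty":0,"tz":0,"twist":0},
  ],
)

```text
t: 28.1
tcp_pos: [0.5327, -0.0552, 0.1144]
eef_rot: [0.507, 3.096, 0.023]
force: [-0.9, 0.2, -0.1]
gripper_width: 0.792
finger_force: 67.9
```

```bash
python3 -c "
from h import *
s,M=st()
eyes.snapshot('wrist')
for z in (.115,.125): r=rect('wrist','fresh_disk',z)
o=nets.outline_of('wrist','sled');print([(x['p'],x['region'].sum()) for x in o])
"
```

```text
t 28.1 tcp [ 0.5327 -0.0552  0.1144] x [-0.948  0.319 -0.002] y [0.319 0.948 0.015] z [ 0.006  0.014 -1.   ] w 0.792 F [-0.9  0.2 -0.1] ff 67.9 q [-0.22  0.1   1.59  0.02  1.45 -1.47]
wrist fresh_disk [0.73] ctr [536.7 -56.8] size [ 75.7 109.9] ang 71.4 n 27386 [[473.0, -75.0], [577.0, -110.0], [601.0, -38.0], [497.0, -3.0]]
wrist fresh_disk [0.73] ctr [529.8 -54.7] size [ 69.9 101.4] ang 71.4 n 27386 [[471.0, -72.0], [567.0, -104.0], [589.0, -38.0], [493.0, -5.0]]
[(0.79, np.int64(14219)), (0.63, np.int64(27657))]
```

Call:
drive_tool(
  commands=[
    {"claw":1,"tx":0.01,"ty":0,"tz":-0.02,"twist":-0.1},
    {"claw":1,"tx":0.02,"ty":0,"tz":-0.03,"twist":-0.13},
    {"claw":1,"tx":0.02,"ty":0,"tz":-0.04,"twist":-0.14},
    {"claw":1,"tx":0.01,"ty":0,"tz":-0.04,"twist":-0.14},
    {"claw":1,"tx":0,"ty":0,"tz":-0.03,"twist":-0.12},
    {"claw":1,"tx":0,"ty":0,"tz":0,"twist":0},
    {"claw":1,"tx":0,"ty":0,"tz":0,"twist":0},
  ],
)

```text
t: 29.0
tcp_pos: [0.4723, -0.0483, 0.2714]
eef_rot: [-0.475, 3.102, 0.023]
force: [-0.5, 0.4, -1.9]
gripper_width: 0.795
finger_force: 67.9
```

```bash
python3 -c "
from h import *
s,M=st()
im=eyes.snapshot('wrist')
import json;P=eyes.camera_params('wrist');json.dump({k:np.array(v).tolist() for k,v in P.items()},open('P7.json','w'))
cv2.imwrite('pics/w7.png',im[:,:,::-1])
o=nets.outline_of('wrist','sled')
for x in o: 
  ys,xs=np.where(x['region']);print(x['p'],xs.min(),xs.max(),ys.min(),ys.max())
for n in ['sled','sled_notch','sled_tab','dock','bar_post','fresh_disk']:print(n,[(np.round(d['position'],4).tolist(),round(d['p'],2)) for d in nets.mark_of('wrist',n)])
"
```

```text
t 29.0 tcp [ 0.4723 -0.0483  0.2714] x [-0.954 -0.299 -0.006] y [-0.3    0.954  0.014] z [ 0.001  0.015 -1.   ] w 0.795 F [-0.5  0.4 -1.9] ff 67.9 q [-0.23 -0.09  1.46  0.02  1.76 -2.1 ]
0.6 374 457 155 265
sled [([0.4999, 0.1588, 0.0], 0.77), ([0.7136, -0.1767, 0.0018], 0.32)]
sled_notch [([0.5042, 0.1607, 0.0034], 0.71)]
sled_tab [([0.4037, 0.1249, 0.0223], 0.72)]
dock []
bar_post [([0.5189, 0.2871, 0.0625], 0.9), ([0.5007, 0.1576, -0.0035], 0.41)]
fresh_disk [([0.4699, -0.0491, 0.2733], 0.73)]
```

```bash
python3 -c "
import cv2
im=cv2.imread('pics/w7.png');c=im[60:280,340:560];cv2.imwrite('pics/w7c.png',cv2.resize(c,(600,600),interpolation=cv2.INTER_CUBIC))
"
```

```text
(no output)
```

View pics/w7c.png

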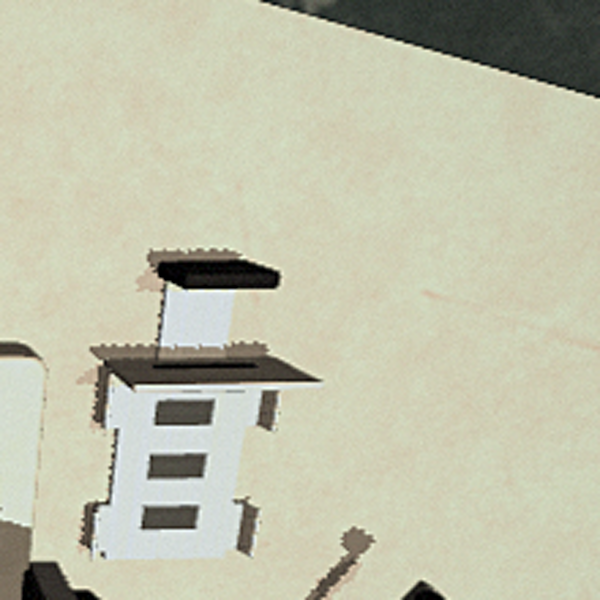

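The crop shows the flat, empty sled. The open-end floor corners are at crop (104,557) and (240,556), the middle slot at (178,466), and the front plate top edge runs (135,387) to (320,381).

```bash
python3 -c "
from h import *
import json
P={k:np.array(v) for k,v in json.load(open('P7.json')).items()}
f=lambda u,v,z:ray(None,(340+u/2.727,60+v/2.727),z,P)
a,b=f(104,557,.003),f(240,556,.003);m=(a+b)/2;d=(a-b)/np.linalg.norm(a-b)
print('open end',np.round([a,b,m],4),np.linalg.norm(a-b))
p,q=f(135,387,.045),f(320,381,.045);n=(p+q)/2
print('plate',np.round([p,q,n],4),np.linalg.norm(p-q))
v=m-n;print('yaw',np.arctan2(v[1],v[0]),'len',np.hypot(*v[:2]))
print('slot',np.round(f(178,466,.003),4))
y=np.arctan2(v[1],v[0]);u=np.array([np.cos(y),np.sin(y)]);print('origin',m[:2]-.055*u, n[:2]+.057*u, 'exp .5017 .163')
"
```

```text
open end [[0.5614 0.145  0.003 ]
 [0.5391 0.2166 0.003 ]
 [0.5502 0.1808 0.003 ]] 0.07495118369425197
plate [[0.4593 0.1007 0.045 ]
 [0.4316 0.181  0.045 ]
 [0.4455 0.1408 0.045 ]] 0.08491576370211171
yaw 0.36446740038479936 len 0.11215523509668426
slot [0.5003 0.1608 0.003 ]
origin [0.49886233 0.16120322] [0.4987173  0.16114789] exp .5017 .163
```

Call:
drive_tool(
  commands=[
    {"claw":1,"tx":-0.01,"ty":0.02,"tz":0,"twist":-0.01},
    {"claw":1,"tx":-0.02,"ty":0.04,"tz":0.01,"twist":0},
    {"claw":1,"tx":-0.02,"ty":0.045,"tz":0.03,"twist":0},
    {"claw":1,"tx":-0.02,"ty":0.045,"tz":0.04,"twist":0},
    {"claw":1,"tx":-0.02,"ty":0.038,"tz":0.04,"twist":0},
    {"claw":1,"tx":0,"ty":0,"tz":0.05,"twist":0},
    {"claw":1,"tx":0,"ty":0,"tz":0.04,"twist":0},
    {"claw":1,"tx":0,"ty":0,"tz":0,"twist":0},
  ],
)

```text
t: 30.2
tcp_pos: [0.492, 0.1376, 0.0765]
eef_rot: [0.493, -3.092, -0.022]
force: [-1.6, -0.5, -1.9]
gripper_width: 0.796
finger_force: 68.3
```

```bash
python3 -c "
from h import *
s,M=st()
t=np.array([.502,.1625,s['tcp_pos'][2]]);print(M.T@(t-s['tcp_pos']))
"
```

```text
t 30.2 tcp [0.492  0.1376 0.0765] x [-0.95  -0.311  0.008] y [-0.311  0.95   0.016] z [-0.013  0.012 -1.   ] w 0.796 F [-1.6 -0.5 -1.9] ff 68.3 q [ 0.15  0.09  1.68  0.01  1.38 -1.74]
[-0.01727398  0.02053416  0.00018073]
```

Call:
drive_tool(
  commands=[
    {"claw":1,"tx":-0.009,"ty":0.01,"tz":0.01,"twist":0},
    {"claw":1,"tx":-0.009,"ty":0.0095,"tz":0.02,"twist":0},
    {"claw":1,"tx":0,"ty":0,"tz":0.02,"twist":0},
    {"claw":1,"tx":0,"ty":0,"tz":0,"twist":0},
    {"claw":1,"tx":0,"ty":0,"tz":0,"twist":0},
  ],
)

```text
t: 30.7
tcp_pos: [0.5106, 0.1633, 0.0364]
eef_rot: [-0.492, 3.094, 0.023]
force: [0.5, 0.4, 0.1]
gripper_width: 0.795
finger_force: 68.4
```

```bash
python3 -c "
from h import *
s,M=st()
t=np.array([.502,.1625,s['tcp_pos'][2]]);print(M.T@(t-s['tcp_pos']))
"
```

```text
t 30.7 tcp [0.5106 0.1633 0.0364] x [-0.951 -0.31  -0.011] y [-0.31   0.951  0.013] z [ 0.006  0.016 -1.   ] w 0.795 F [0.5 0.4 0.1] ff 68.4 q [ 0.2   0.17  1.68  0.01  1.28 -1.7 ]
[ 8.38228453e-03  1.87856281e-03 -6.69396291e-05]
```

Call:
drive_tool(
  commands=[
    {"claw":1,"tx":0.008,"ty":0.001,"tz":0.01,"twist":0},
    {"claw":1,"tx":0,"ty":0,"tz":0,"twist":0},
    {"claw":1,"tx":0,"ty":0,"tz":0,"twist":0},
  ],
)

```text
t: 31.0
tcp_pos: [0.5008, 0.1613, 0.0246]
eef_rot: [-0.492, 3.097, 0.022]
force: [-0.5, 0.5, -1.6]
gripper_width: 0.79
finger_force: 68.4
```

```bash
python3 -c "
from h import *
s,M=st()
t=np.array([.502,.1625,s['tcp_pos'][2]]);print(M.T@(t-s['tcp_pos']))
"
```

```text
t 31.0 tcp [0.5008 0.1613 0.0246] x [-0.951 -0.31  -0.008] y [-0.31   0.951  0.013] z [ 0.003  0.015 -1.   ] w 0.79 F [-0.5  0.5 -1.6] ff 68.4 q [ 0.2   0.17  1.71  0.01  1.26 -1.7 ]
[-1.53197154e-03  7.15203106e-04  2.15629933e-05]
```

Within 2 mm. Lower to just above the tray floor.

Call:
drive_tool(
  commands=[
    {"claw":1,"tx":-0.001,"ty":0.001,"tz":0.012,"twist":0},
    {"claw":1,"tx":0,"ty":0,"tz":0.008,"twist":0},
    {"claw":1,"tx":0,"ty":0,"tz":0.004,"twist":0},
    {"claw":1,"tx":0,"ty":0,"tz":0.001,"twist":0},
    {"claw":1,"tx":0,"ty":0,"tz":0,"twist":0},
  ],
)

```text
t: 31.5
tcp_pos: [0.5015, 0.163, -0.0012]
eef_rot: [-0.493, 3.098, 0.022]
force: [0.1, -0.7, -1.9]
gripper_width: 0.799
finger_force: 68.4
```

```bash
python3 -c "
from h import *
s,M=st()
"
```

```text
t 31.5 tcp [ 0.5015  0.163  -0.0012] x [-0.951 -0.31  -0.007] y [-0.31   0.951  0.013] z [ 0.002  0.015 -1.   ] w 0.799 F [ 0.1 -0.7 -1.9] ff 68.4 q [ 0.2   0.2   1.73  0.01  1.21 -1.69]
```

Call:
drive_tool(
  commands=[
    {"claw":1,"tx":0,"ty":0,"tz":0.001,"twist":0},
    {"claw":-1,"tx":0,"ty":0,"tz":0,"twist":0},
    {"claw":-1,"tx":0,"ty":0,"tz":0,"twist":0},
    {"claw":-1,"tx":0,"ty":0,"tz":-0.01,"twist":0},
    {"claw":-1,"tx":0,"ty":0,"tz":-0.03,"twist":0},
    {"claw":-1,"tx":0.02,"ty":0,"tz":-0.05,"twist":0},
    {"claw":-1,"tx":0.04,"ty":0,"tz":-0.05,"twist":0},
    {"claw":-1,"tx":0.04,"ty":0,"tz":-0.05,"twist":0.05},
  ],
)

```text
t: 32.3
tcp_pos: [0.4236, 0.1352, 0.1649]
eef_rot: [-0.413, 3.107, 0.022]
force: [0.1, 0.7, 0.2]
gripper_width: 0.997
finger_force: 0.0
```

Call:
drive_tool(
  commands=[
    {"claw":-0.5,"tx":0,"ty":0,"tz":-0.03,"twist":0.14},
    {"claw":-0.5,"tx":0,"ty":0,"tz":0,"twist":0.14},
    {"claw":0,"tx":0,"ty":0,"tz":0,"twist":0.14},
    {"claw":0.2,"tx":0,"ty":0,"tz":0,"twist":0.14},
    {"claw":0.2,"tx":0,"ty":0,"tz":0,"twist":0.14},
    {"claw":0.2,"tx":0,"ty":0,"tz":0,"twist":0.14},
    {"claw":0.2,"tx":0,"ty":0,"tz":0,"twist":0.14},
    {"claw":0.2,"tx":0,"ty":0,"tz":0,"twist":0.14},
  ],
)

```text
t: 33.1
tcp_pos: [0.4241, 0.135, 0.1933]
eef_rot: [-1.309, -2.853, -0.025]
force: [-0.5, -0.5, -1.1]
gripper_width: 0.4
finger_force: 0.0
```

Call:
drive_tool(
  commands=[
    {"claw":0.2,"tx":0,"ty":0,"tz":0,"twist":0.14},
    {"claw":0.2,"tx":0,"ty":0,"tz":0,"twist":0.14},
    {"claw":0.2,"tx":0,"ty":0,"tz":0,"twist":0.13},
    {"claw":0.2,"tx":0,"ty":0,"tz":0,"twist":0},
    {"claw":0.2,"tx":0,"ty":0,"tz":0,"twist":0},
  ],
)

```text
t: 33.6
tcp_pos: [0.4241, 0.1351, 0.1929]
eef_rot: [-1.85, -2.532, -0.023]
force: [0.1, 0.1, 0.2]
gripper_width: 0.399
finger_force: 0.0
```

```bash
python3 -c "
from h import *
s,M=st()
im=eyes.snapshot('wrist');cv2.imwrite('pics/w8.png',im[:,:,::-1])
rect('wrist','fresh_disk',.013)
for n in ['sled','sled_notch','sled_tab','dock','bar_post','fresh_disk']:print(n,[(np.round(d['position'],4).tolist(),round(d['p'],2)) for d in nets.mark_of('wrist',n)])
"
```

```text
t 33.6 tcp [0.4241 0.1351 0.1929] x [-0.304  0.953  0.013] y [0.953 0.304 0.008] z [ 0.004  0.015 -1.   ] w 0.399 F [0.1 0.1 0.2] ff 0.0 q [ 0.17 -0.15  1.67  0.01  1.61 -0.14]
wrist fresh_disk [0.73] ctr [501.7 163.7] size [100.6  70. ] ang 17.6 n 6061 [[443.0, 182.0], [464.0, 115.0], [560.0, 146.0], [539.0, 212.0]]
sled []
sled_notch []
sled_tab [([0.4032, 0.1238, 0.0229], 0.71)]
dock [([0.503, 0.164, 0.0033], 0.51)]
bar_post [([0.5164, 0.2847, 0.0631], 0.97)]
fresh_disk [([0.5023, 0.1641, 0.0042], 0.67)]
```

Call:
drive_tool(
  commands=[
    {"claw":0.2,"tx":0,"ty":-0.012,"tz":0.03,"twist":0},
    {"claw":0.2,"tx":-0.001,"ty":-0.01,"tz":0.05,"twist":0},
    {"claw":0.2,"tx":0,"ty":0,"tz":0.04,"twist":0},
    {"claw":0.2,"tx":0,"ty":0,"tz":0.01,"twist":0},
    {"claw":0.2,"tx":0,"ty":0,"tz":0,"twist":0},
    {"claw":0.2,"tx":0,"ty":0,"tz":0,"twist":0},
  ],
)

```text
t: 34.6
tcp_pos: [0.4057, 0.1298, 0.065]
eef_rot: [-1.854, -2.531, -0.025]
force: [1.0, -0.3, 1.0]
gripper_width: 0.402
finger_force: 0.0
```

```bash
python3 -c "
from h import *
s,M=st()
t=np.array([.4023,.1305,s['tcp_pos'][2]]);print(M.T@(t-s['tcp_pos']))
im=eyes.snapshot('wrist')
# black tab columns: dark run between fingers
g=im.max(2);
for r in (200,215,230,245,260): 
  row=g[r,240:330];print(r,(np.where(row<45)[0]+240).tolist()[:40])
"
```

```text
t 34.6 tcp [0.4057 0.1298 0.065 ] x [-0.302  0.953  0.013] y [0.953 0.302 0.011] z [ 0.006  0.015 -1.   ] w 0.402 F [ 1.  -0.3  1. ] ff 0.0 q [ 0.17 -0.1   1.9   0.01  1.34 -0.14]
[ 1.71921409e-03 -2.98336412e-03 -9.89523545e-06]
200 []
215 [263, 264, 265, 266, 267, 268, 269, 270, 271, 272, 273, 274, 275]
230 [263, 264, 265, 266, 267, 268, 269, 270, 271, 272, 273, 274, 275]
245 [263, 264, 265, 266, 267, 268, 269, 270, 271, 272, 273, 274, 275]
260 [240, 241, 263, 264, 265, 266, 267, 268, 269, 270, 271, 272, 273, 274, 275, 276, 310, 311, 312, 313]
```

Call:
drive_tool(
  commands=[
    {"claw":0.2,"tx":0.001,"ty":-0.003,"tz":0.02,"twist":0},
    {"claw":0.2,"tx":0,"ty":0,"tz":0.02,"twist":0},
    {"claw":0.2,"tx":0,"ty":0,"tz":0.012,"twist":0},
    {"claw":0.2,"tx":0,"ty":0,"tz":0.002,"twist":0},
    {"claw":0.6,"tx":0,"ty":0,"tz":0,"twist":0},
    {"claw":1,"tx":0,"ty":0,"tz":0,"twist":0},
    {"claw":1,"tx":0,"ty":0,"tz":0,"twist":0},
    {"claw":1,"tx":0,"ty":0,"tz":0,"twist":0},
  ],
)

```text
t: 35.45
tcp_pos: [0.4021, 0.1305, 0.0104]
eef_rot: [-1.854, -2.531, -0.025]
force: [0.6, -0.5, 5.2]
gripper_width: 0.082
finger_force: 60.0
```

```bash
python3 -c "
from h import *
s,M=st()
"
```

```text
t 35.45 tcp [0.4021 0.1305 0.0104] x [-0.302  0.953  0.013] y [0.953 0.302 0.01 ] z [ 0.006  0.015 -1.   ] w 0.082 F [ 0.6 -0.5  5.2] ff 60.0 q [ 0.17 -0.04  1.96  0.02  1.21 -0.14]
```

Call:
drive_tool(
  commands=[
    {"claw":1,"tx":0,"ty":0.01,"tz":0,"twist":0},
    {"claw":1,"tx":0,"ty":0.02,"tz":0,"twist":0},
    {"claw":1,"tx":0,"ty":0.02,"tz":0,"twist":0},
    {"claw":1,"tx":0.001,"ty":0.02,"tz":0.001,"twist":0},
    {"claw":1,"tx":0,"ty":0.02,"tz":0,"twist":0},
    {"claw":1,"tx":0,"ty":0.02,"tz":0,"twist":0},
    {"claw":1,"tx":0,"ty":0.01,"tz":0,"twist":0},
    {"claw":1,"tx":0,"ty":0,"tz":0,"twist":0},
  ],
)

```text
t: 36.25
tcp_pos: [0.4938, 0.1624, 0.0102]
eef_rot: [-1.831, -2.502, 0.045]
force: [-63.5, -18.0, 58.2]
gripper_width: 0.077
finger_force: 83.0
```

```bash
python3 -c "
from h import *
s,M=st()
eyes.snapshot('top')
for n in ['sled','dock','bar_post']:print(n,[(np.round(d['position'],4).tolist(),round(d['p'],2)) for d in nets.mark_of('top',n)])
eyes.snapshot('wrist')
for n in ['sled','dock','bar_post','dock_home']:print(n,[(np.round(d['position'],4).tolist(),round(d['p'],2)) for d in nets.mark_of('wrist',n)])
o=nets.outline_of('wrist','dock')
if o:
  m=o[0]['region'].astype('u1')
  m=cv2.morphologyEx(m,cv2.MORPH_OPEN,np.ones((25,25)))
  ys,xs=np.where(m);print(o[0]['p'],xs.min(),xs.max(),ys.min(),ys.max())
  for c in range(xs.min(),xs.max(),12):
    y=np.where(m[:,c])[0];print(c,y.min(),y.max(),np.round(ray('wrist',(c,y.min()),.054)[:2],4),np.round(ray('wrist',(c,y.max()),.054)[:2],4))
"
```

```text
t 36.25 tcp [0.4938 0.1624 0.0102] x [-0.302  0.953  0.016] y [ 0.952  0.303 -0.048] z [-0.05   0.001 -0.999] w 0.077 F [-63.5 -18.   58.2] ff 83.0 q [ 0.2   0.21  1.69  0.01  1.29 -0.11]
sled []
dock [([0.6416, 0.2121, -0.001], 0.72)]
bar_post [([0.5183, 0.2857, 0.0612], 0.38)]
sled []
dock []
bar_post []
dock_home []
0.79 452 559 0 84
452 0 12 [0.5087 0.2818] [0.51   0.2792]
464 0 22 [0.5117 0.2827] [0.5142 0.278 ]
476 0 30 [0.5148 0.2836] [0.5183 0.2772]
488 0 41 [0.5178 0.2846] [0.5227 0.2757]
500 0 49 [0.5208 0.2855] [0.5269 0.2749]
512 0 58 [0.5238 0.2864] [0.5312 0.2738]
524 18 68 [0.5291 0.2836] [0.5357 0.2725]
536 26 77 [0.5332 0.2828] [0.5402 0.2714]
548 36 84 [0.5376 0.2816] [0.5444 0.2708]
```

Call:
drive_tool(
  commands=[
    {"claw":1,"tx":0,"ty":-0.02,"tz":0,"twist":0},
    {"claw":1,"tx":0,"ty":-0.01,"tz":0,"twist":0},
    {"claw":1,"tx":0,"ty":0,"tz":0,"twist":0},
  ],
)

```text
t: 37.05
tcp_pos: [0.4859, 0.1584, 0.0103]
eef_rot: [-1.853, -2.53, -0.023]
force: [-3.7, 0.3, 10.3]
gripper_width: 0.078
finger_force: 61.6
```

```bash
python3 -c "
from h import *
s,M=st()
im=eyes.snapshot('scene')
o=nets.outline_of('scene','dock');print([(x['p'],x['region'].sum()) for x in o])
m=o[0]['region'].astype('u1')
m=cv2.morphologyEx(m,cv2.MORPH_OPEN,np.ones((9,9)))
c=max(cv2.findContours(m,0,1)[0],key=cv2.contourArea)
print(cv2.approxPolyDP(c,3,True)[:,0].tolist())
im=eyes.snapshot('top')
o=nets.outline_of('top','dock');m=o[0]['region'].astype('u1')
m=cv2.morphologyEx(m,cv2.MORPH_OPEN,np.ones((9,9)))
c=max(cv2.findContours(m,0,1)[0],key=cv2.contourArea)
p=cv2.approxPolyDP(c,2.5,True)[:,0];print([(q.tolist(),np.round(ray('top',q,.054)[:2],3).tolist()) for q in p])
"
```

```text
t 37.05 tcp [0.4859 0.1584 0.0103] x [-0.302  0.953  0.013] y [0.953 0.302 0.008] z [ 0.004  0.015 -1.   ] w 0.078 F [-3.7  0.3 10.3] ff 61.6 q [ 0.2   0.15  1.76  0.02  1.22 -0.12]
[(0.72, np.int64(2119)), (0.57, np.int64(138))]
[[185, 198], [175, 198], [146, 211], [148, 234], [164, 248], [176, 248], [177, 234], [194, 224], [208, 227], [207, 215]]
[([236, 140], [0.771, 0.184]), ([197, 148], [0.75, 0.294]), ([197, 165], [0.7, 0.293]), ([205, 192], [0.622, 0.27]), ([249, 180], [0.654, 0.147]), ([250, 169], [0.686, 0.144]), ([245, 152], [0.735, 0.158])]
```

```bash
python3 -c "
import cv2,numpy as np
im=cv2.imread('pics/w1.png',0)
c=im[106:236:2,424:476]
ch=' .:-=+*#%@'
for i,r in enumerate(c): print(106+2*i,''.join(ch[min(9,int(v)//26)] for v in r))
"
```

```text
106 %%%%%%%%%%%%%%%%%%%%%%%%%%%%%%%%%%%%%%%%%%%%%%%%%%%%
108 %%%%%%%%%%%%%%%#%%%%%%%%%%%%%%%%%%%%%%%%%%%%%%%%%%%%
110 %%%%%%%%%%%%%%%%%%%%%%%%%%%%%%%%%%%%%%%%%%%%%%%%%%%%
112 ##*#%%%%%%%%%%%%%%%%%%%%%%%%%%%%%%%%%**#*==+**+++=++
114 ######+*%%%%%%%%%%%%%%%%%%%#:=++++++++++=+++++++++++
116 #########**%%%%%%%%%%%%%%%%-:++++++++=*%###*++++++++
118 #%############%%%%%%%%%%%%%*:++++++:.=#..-=#++++++++
120 : -*#%###########*#%%%%%%%%::+++++++.:*###++++++++++
122 #%%#. -#%%###########+=+++-.=+++++++++++++*+===-----
124 ####*@%*.:=#%%##########*...-+++++++++..............
126 %%%#:-==+==. :+#%######=-  :++++++++++  ...:::-===+*
128 ------------=-. .-*#%%#::  :+++::+++++++++++++++++++
130 =-------------     .:--:: .-*+.+####++*+++++++++++++
132 =+=-----------  . .:..... .=*=.=##*+++*+++++++++++++
134 =======------:    .::.... .++++++++++*++=++++++++**+
136 =======+==--------------  :++++++*++=*++++++++++++++
138 =========-----------------------:  :=+++++++++++++++
140 -+%#-+@%====--------------------- .:=++++=++++++++++
142 %%%%%%%======:-----==-----------: .-++++++++++++++++
144 %%%%%%%%=====
[... 1904 characters left out ...]
++++++++++++++++
212 ==-----::+*+++++=::..... .-+++++++++++++++++++++++++
214 ===----::++++++++:: .... .=++=+++****##**#*****##*##
216 %%%%%%%+:+++++++=:. ...  :*##**#**##**##*##**#**##**
218 %%%%%%%#-+**+==:+-:      =#+#%*+#%#+*%#+*%#**%#**##*
220 %%%%%%%%%%%%%%%%%%%%#-  .=#%*+#%#+#%#+#%#+*##+*##**#
222 %%%%%%%%%%%%%%%%%%%%%%%#-=**##*++##****+***#*###%%%%
224 %%%%%%%%%%%%%%%%%%%%%%%%%%%%%%%%%%%%%%%%%%%%%%%%%%%%
226 %%%%%%%%%%%%%%%%%%%%%%%%%%%%%%%%%%%%%%%%%%%%%%%%%%%%
228 %%%%%%%%%%%%%%%%%%%%%%%%%%%%%%%%%%%%%%%%%%%%#%%%%%%%
230 %%%%%%%%%%%%%%%%%%%%%%%%%%%%%%%%%%%%%%%%%%%%%%%%%%%%
232 %%%%%%%%%%%%%%%%%%%%%%%%%%%%%%%%%%%%%%%%%%%%%%%%%%%%
234 %%%%%%%%%%%%%%%%%%%%%%%%%%%%%%%%%%%%%%%%%%%%%%%%%%%%
```

Run:
```python
from h import *
# camera pose of w1: rebuild from the current tool->camera transform
s,M=st()
C=eyes.camera_params('wrist');T=C['camera_from_world']
Tw=np.eye(4);Tw[:3,:3]=M;Tw[:3,3]=s['tcp_pos'];CT=T@Tw
W=np.eye(4);W[:3,:3]=R.from_rotvec([-1.992,-2.416,-.002]).as_matrix();W[:3,3]=[.428,.1666,.2846]
P=dict(C);P['camera_from_world']=CT@np.linalg.inv(W)
u=np.array([.951,.308]);v=np.array([-.308,.951])
def pr(n,uv,z):
    p=ray(None,uv,z,P)[:2];print(n,np.round(p,4),'along',round(p@u,4),'lat',round(p@v,4))
pr('fl',(459,127),.054);pr('fr',(451,213),.054);pr('fl2',(458,138),.054)
pr('left edge far',(475,124),.054)
for z in (0,.03,.045): pr('catch in-near %s'%z,(431,203),z);pr('catch far %s'%z,(431,217),z)
p=np.array([.4859,.1584]);print('tcp',p@u,p@v)
```

```text
t 37.25 tcp [0.486  0.1584 0.0103] x [-0.302  0.953  0.014] y [0.953 0.302 0.006] z [ 0.001  0.015 -1.   ] w 0.078 F [-5.9 -1.1 11.5] ff 62.0 q [ 0.2   0.15  1.76  0.01  1.23 -0.12]
fl [0.6243 0.2659] along 0.6756 lat 0.0606
fr [0.6536 0.1644] along 0.6722 lat -0.045
fl2 [0.6278 0.2539] along 0.6752 lat 0.0481
left edge far [0.6411 0.2726] along 0.6936 lat 0.0618
catch in-near 0 [0.6547 0.1613] along 0.6723 lat -0.0483
catch far 0 [0.662 0.141] along 0.673 lat -0.0698
catch in-near 0.03 [0.6378 0.1673] along 0.6581 lat -0.0374
catch far 0.03 [0.6446 0.1485] along 0.6588 lat -0.0574
catch in-near 0.045 [0.6294 0.1703] along 0.651 lat -0.0319
catch far 0.045 [0.6359 0.1522] along 0.6516 lat -0.0511
tcp 0.5108781 0.0009812000000000154
```

```bash
cat > w1.py <<'E'
from h import *
s=read_state();M=R.from_rotvec(s['eef_rot']).as_matrix()
C=eyes.camera_params('wrist');T=C['camera_from_world']
Tw=np.eye(4);Tw[:3,:3]=M;Tw[:3,3]=s['tcp_pos'];CT=T@Tw
W=np.eye(4);W[:3,:3]=R.from_rotvec([-1.992,-2.416,-.002]).as_matrix();W[:3,3]=[.428,.1666,.2846]
P=dict(C);P['camera_from_world']=CT@np.linalg.inv(W)
def px(p): 
    q=P['camera_from_world']@np.array([*p,1]);return np.array([P['cx']+P['fx']*q[0]/-q[2],P['cy']-P['fy']*q[1]/-q[2]])
E
python3 - <<'E'
from w1 import *
u=np.array([.951,.308]);v=np.array([-.308,.951])
def pr(n,uv,z):
    p=ray(None,uv,z,P)[:2];print(n,np.round(p,4),'along',round(p@u,4),'lat',round(p@v,4))
pr('left inner bottom',(438,136),0);pr('left outer bottom',(438,129),0)
pr('roof rear?',(475,222),.054);pr('roof r',(475,213),.054)
# predicted pixels for a dock hypothesis
for x0,y0,a in ((.641,.208,.31),(.6355,.2035,.28),(.641,.202,.31)):
    c,sn=np.cos(a),np.sin(a);D=lambda x,y,z:np.round(px((x0+c*x-sn*y,y0+sn*x+c*y,z))).astype(int).tolist()
    print(x0,y0,a,'roofFL',D(0,.06,.054),'roofFR',D(0,-.06,.054),'L in bot',D(0,.047,0),'R in bot',D(0,-.047,0),'R out bot',D(0,-.06,0),'L out bot',D(0,.06,0),'hinge',D(-.005,.056,.045),'R in top',D(0,-.047,.05))
E
python3 -c "
import cv2
im=cv2.imread('pics/w1.png',0)
for r in range(206,228,2): print(r,' '.join('%3d'%v for v in im[r,424:560:6]))
for r in range(108,134,2): print(r,' '.join('%3d'%v for v in im[r,424:560:6]))
"
```

```text
left inner bottom [0.6315 0.2522] along 0.6783 lat 0.0453
left outer bottom [0.6283 0.2608] along 0.6779 lat 0.0545
roof rear? [0.688  0.1588] along 0.7032 lat -0.0609
roof r [0.6832 0.1702] along 0.7022 lat -0.0486
0.641 0.208 0.31 roofFL [457, 127] roofFR [451, 224] L in bot [435, 135] R in bot [432, 202] R out bot [432, 210] L out bot [435, 125] hinge [449, 131] R in top [450, 213]
0.6355 0.2035 0.28 roofFL [453, 130] roofFR [445, 226] L in bot [431, 137] R in bot [426, 204] R out bot [426, 213] L out bot [431, 127] hinge [445, 134] R in top [444, 216]
0.641 0.202 0.31 roofFL [456, 133] roofFR [450, 228] L in bot [433, 139] R in bot [430, 206] R out bot [430, 214] L out bot [434, 129] hinge [447, 136] R in top [449, 217]
206 135  65  24  24  23 140 134 140 132 141 139 143 142 143 136 143 140 137 134 141 141 136 214
208 120  29   1  37  30 138 139 143 137 139 140 144 140 135 142 144 139 142 133 136 141 137 212
210 127  42 131  65  24 138 138 144 143 139 141 142 140 138 139 140 142 143 140 138 144 137 216
212 127  97 147  67  22 141 143 137 140 135 134 133 151 142 158 131 142 149 13
[... 1237 characters left out ...]
 146 149 231 187 235 226 220
120  73 205 195 186 222 145  48 148 143 137 142 149 154 122 104  63  43  20  19  37  34  37  47
122 206 100 197 200 137 149 153 162  94  74  52  16  15  12   0  24  13  24  19  87 141 137 156
124 195 224 214 196 178 135 137  33  43  38   7  26  17  87 147 171 161 142 146 141 140 142 135
126 211 122  21 201  92 142 147  47 118 191 137 160 138 138 126 132 137 162 159 138 137 138 151
128  89  81 116 171  64 139 140 143 139 140 142 142 140 133 129 134 132 154 159 160 136 158 146
130 120  91  86  23  61  44 135 137 142 142 132 135 133 159 147 165 176 148 205 176 189 187 153
132 127  87  90  33  44  32 134 141 139 135 137 136 138 130 151 152 157 182 161 142 140 134 130
```

Call:
drive_tool(
  commands=[
    {"claw":1,"tx":0,"ty":0,"tz":-0.002,"twist":0},
    {"claw":1,"tx":0,"ty":0,"tz":0,"twist":0},
  ],
)

```text
t: 37.45
tcp_pos: [0.4861, 0.1583, 0.0103]
eef_rot: [-1.852, -2.529, -0.02]
force: [-0.9, -0.4, 0.9]
gripper_width: 0.079
finger_force: 60.5
```

```bash
python3 -c "
from h import *
s,M=st();print(np.round(s['ft_torque'],2))
im=eyes.snapshot('wrist');cv2.imwrite('pics/w9.png',im[:,:,::-1])
print([(np.round(d['position'],4).tolist(),round(d['p'],2)) for d in nets.mark_of('wrist','fresh_disk')]);rect('wrist','fresh_disk',.013)
"
```

```text
t 37.45 tcp [0.4861 0.1583 0.0103] x [-0.302  0.953  0.013] y [0.953 0.302 0.006] z [ 0.002  0.015 -1.   ] w 0.079 F [-0.9 -0.4  0.9] ff 60.5 q [ 0.19  0.15  1.76  0.01  1.23 -0.12]
[-0.08  0.44  0.07]
[([0.5904, 0.1906, 0.0026], 0.68)]
wrist fresh_disk [0.95] ctr [586.5 190.7] size [101.4  72. ] ang 17.3 n 20247 [[527.0, 210.0], [549.0, 141.0], [646.0, 171.0], [624.0, 240.0]]
```

Call:
drive_tool(
  commands=[
    {"claw":1,"tx":0,"ty":0.006,"tz":0,"twist":0},
    {"claw":1,"tx":0,"ty":0.006,"tz":0,"twist":0},
    {"claw":1,"tx":0,"ty":0,"tz":0,"twist":0},
  ],
)

```text
t: 37.9
tcp_pos: [0.4926, 0.1608, 0.0103]
eef_rot: [-1.847, -2.522, -0.004]
force: [-17.7, -6.7, 14.3]
gripper_width: 0.077
finger_force: 62.6
```

```bash
python3 -c "
from h import *
s,M=st();print(np.round(s['ft_torque'],2))
"
```

```text
t 37.9 tcp [0.4926 0.1608 0.0103] x [-0.302  0.953  0.014] y [ 0.953  0.302 -0.007] z [-0.011  0.011 -1.   ] w 0.077 F [-17.7  -6.7  14.3] ff 62.6 q [ 0.2   0.18  1.73  0.01  1.24 -0.11]
[-0.77  2.64 -0.19]
```

Call:
drive_tool(
  commands=[
    {"claw":1,"tx":0,"ty":-0.015,"tz":-0.002,"twist":0},
    {"claw":1,"tx":0,"ty":-0.015,"tz":-0.002,"twist":0},
    {"claw":1,"tx":0,"ty":0,"tz":0,"twist":0},
  ],
)

```text
t: 38.2
tcp_pos: [0.4675, 0.1525, 0.0132]
eef_rot: [-1.852, -2.528, -0.018]
force: [1.0, 0.3, -3.4]
gripper_width: 0.077
finger_force: 60.0
```

Run:
```python
from h import *
s,M=st()
P=eyes.camera_params('wrist');im=eyes.snapshot('wrist')
cv2.imwrite('pics/w10.png',im[:,:,::-1])
def px(p): 
    q=P['camera_from_world']@np.array([*p,1]);return np.round([P['cx']+P['fx']*q[0]/-q[2],P['cy']-P['fy']*q[1]/-q[2]]).astype(int).tolist()
u=M[:,1];x=M[:,0];o=s['tcp_pos']+.104*u;o[2]=0
print('nose corners',[px(o+.055*u+y*x+[0,0,.003]) for y in(.04,-.04)],'plate top',[px(o-.057*u+y*x+[0,0,.045]) for y in(.044,-.044)])
a=.31;c,sn=np.cos(a),np.sin(a);D=lambda X,Y,z:px((.641+c*X-sn*Y,.208+sn*X+c*Y,z))
print('dock Linbot',D(0,.047,0),'Rinbot',D(0,-.047,0),'roofL',D(0,.06,.054),'roofR',D(0,-.06,.054),'inR roof',D(0,-.047,.047))
g=cv2.cvtColor(im,cv2.COLOR_RGB2GRAY);ch=' .:-=+*#%@'
for r in range(100,400,6): print('%3d'%r,''.join(ch[min(9,int(v)//26)] for v in g[r,380:560:2]))
```

```text
t 38.2 tcp [0.4675 0.1525 0.0132] x [-0.302  0.953  0.014] y [0.953 0.302 0.005] z [ 0.     0.014 -1.   ] w 0.077 F [ 1.   0.3 -3.4] ff 60.0 q [ 0.19  0.11  1.8   0.01  1.23 -0.12]
nose corners [[586, 194], [542, 323]] plate top [[399, 212], [375, 389]]
dock Linbot [628, 177] Rinbot [574, 329] roofL [814, 173] roofR [674, 432] inR roof [666, 397]
100 ###########################################################**###*--==--=-::::::-=#********
106 ####################################################################-----=-:::--::::=*****
112 ######################################################################---=----=-==-:::::::
118 #############################################################################-=-=-==::::::
124 ###############################################################################*--==--::::
130 #################################################################################*----=---
136 ######################################################################################*---
142 ##################################################################################
[... 3298 characters left out ...]
######################*####*----:::
358                                *************#*########################**##############*###
364 ##                                 :#*******#########*###########################*##*#####
370   :#+        .                          -*###################################*######*#####
376                                              +###*###*#***############*#*#####*####*#*#*##
382                                                  :#####*######*###############*****##***#*
388                                                       =######**#**############**########**
394                                                            +##*###########*##**#*######**#
```

Call:
drive_tool(
  commands=[
    {"claw":1,"tx":0,"ty":0.01,"tz":-0.002,"twist":0},
    {"claw":1,"tx":0,"ty":0.01,"tz":0,"twist":0},
    {"claw":1,"tx":0,"ty":0.01,"tz":0,"twist":0},
    {"claw":1,"tx":0,"ty":0.005,"tz":0,"twist":0},
    {"claw":1,"tx":0,"ty":0,"tz":0,"twist":0},
  ],
)

```text
t: 38.75
tcp_pos: [0.4929, 0.1627, 0.0131]
eef_rot: [-1.842, -2.513, 0.008]
force: [-26.6, -3.0, 8.1]
gripper_width: 0.083
finger_force: 72.2
```

```bash
python3 -c "
from h import *
s,M=st();print(np.round(s['ft_torque'],2))
"
```

```text
t 38.75 tcp [0.4929 0.1627 0.0131] x [-0.301  0.953  0.018] y [ 0.953  0.301 -0.019] z [-0.023  0.011 -1.   ] w 0.083 F [-26.6  -3.    8.1] ff 72.2 q [ 0.2   0.18  1.72  0.02  1.26 -0.11]
[-0.61  3.03 -0.47]
```

Call:
drive_tool(
  commands=[
    {"claw":1,"tx":0,"ty":-0.015,"tz":0,"twist":0},
    {"claw":1,"tx":0.005,"ty":-0.005,"tz":0,"twist":0},
    {"claw":1,"tx":0,"ty":0.008,"tz":0,"twist":0},
    {"claw":1,"tx":0,"ty":0.008,"tz":0,"twist":0},
    {"claw":1,"tx":0,"ty":0.008,"tz":0,"twist":0},
    {"claw":1,"tx":0,"ty":0,"tz":0,"twist":0},
  ],
)

```text
t: 39.35
tcp_pos: [0.5074, 0.1699, 0.0174]
eef_rot: [-1.854, -2.53, -0.024]
force: [0.0, 0.5, -2.8]
gripper_width: 0.078
finger_force: 63.0
```

```bash
cat >> h.py <<'E'
def con():
    s,M=st();F=s['force'];t=s['ft_torque'];Fx,Fu=F@M[:,0],F@M[:,1]
    print('Fx(left)',round(Fx,1),'Fu',round(Fu,1),'Mz',round(t[2],2),'l',round((t[2]-.07-.159*Fx)/(-Fu),3),'along',s['tcp_pos'][:2]@[.952,.305]-.6748+.104,'lat',s['tcp_pos'][:2]@[-.305,.952])
E
python3 -c "
from h import *
con()"
```

```text
t 39.35 tcp [0.5074 0.1699 0.0174] x [-0.302  0.953  0.013] y [0.953 0.301 0.01 ] z [ 0.005  0.015 -1.   ] w 0.078 F [ 0.   0.5 -2.8] ff 63.0 q [ 0.21  0.19  1.7   0.01  1.25 -0.1 ]
Fx(left) 0.5 Fu 0.2 Mz 0.05 l 0.541 along -0.03597327944082483 lat 0.006990040951768917
```

Call:
drive_tool(
  commands=[
    {"claw":1,"tx":0.002,"ty":0.005,"tz":0.003,"twist":0},
    {"claw":1,"tx":0,"ty":0.01,"tz":0.003,"twist":0},
    {"claw":1,"tx":0,"ty":0.01,"tz":0,"twist":0},
    {"claw":1,"tx":0,"ty":0.01,"tz":0,"twist":0},
    {"claw":1,"tx":0,"ty":0.01,"tz":0,"twist":0},
    {"claw":1,"tx":0,"ty":0,"tz":0,"twist":0},
  ],
)

```text
t: 39.95
tcp_pos: [0.5493, 0.1851, 0.0113]
eef_rot: [-1.855, -2.53, -0.024]
force: [1.9, -1.8, -2.4]
gripper_width: 0.078
finger_force: 63.0
```

```bash
python3 -c "
from h import *
con()"
```

```text
t 39.95 tcp [0.5493 0.1851 0.0113] x [-0.301  0.954  0.013] y [0.954 0.301 0.01 ] z [ 0.005  0.015 -1.   ] w 0.078 F [ 1.9 -1.8 -2.4] ff 63.0 q [ 0.22  0.29  1.59  0.01  1.26 -0.09]
Fx(left) -2.3 Fu 1.2 Mz -0.42 l 0.105 along 0.008614112823115208 lat 0.008620286941861122
```

Call:
drive_tool(
  commands=[
    {"claw":1,"tx":-0.0005,"ty":0.01,"tz":0.0005,"twist":0},
    {"claw":1,"tx":0,"ty":0.01,"tz":0,"twist":0},
    {"claw":1,"tx":0,"ty":0.01,"tz":0,"twist":0},
    {"claw":1,"tx":0,"ty":0.005,"tz":0,"twist":0},
    {"claw":1,"tx":0,"ty":0,"tz":0,"twist":0},
  ],
)

```text
t: 40.45
tcp_pos: [0.5824, 0.195, 0.0109]
eef_rot: [-1.855, -2.53, -0.024]
force: [2.3, -3.5, -4.1]
gripper_width: 0.081
finger_force: 63.6
```

```bash
python3 -c "
from h import *
con()"
```

```text
t 40.45 tcp [0.5824 0.195  0.0109] x [-0.301  0.954  0.013] y [0.954 0.301 0.009] z [ 0.005  0.015 -1.   ] w 0.081 F [ 2.3 -3.5 -4.1] ff 63.6 q [ 0.22  0.36  1.5   0.01  1.28 -0.09]
Fx(left) -4.1 Fu 1.1 Mz -0.68 l 0.092 along 0.04311221124952404 lat 0.00804788585201921
```

Call:
drive_tool(
  commands=[
    {"claw":1,"tx":0.001,"ty":0,"tz":0,"twist":0.015},
    {"claw":1,"tx":0.0005,"ty":0,"tz":0,"twist":0.01},
    {"claw":1,"tx":0,"ty":0,"tz":0,"twist":0},
  ],
)

```text
t: 40.75
tcp_pos: [0.5805, 0.197, 0.0113]
eef_rot: [-1.884, -2.506, -0.023]
force: [2.0, -2.8, -3.3]
gripper_width: 0.082
finger_force: 63.1
```

```bash
python3 -c "
from h import *
con()"
```

```text
t 40.75 tcp [0.5805 0.197  0.0113] x [-0.278  0.961  0.014] y [0.961 0.278 0.008] z [ 0.004  0.016 -1.   ] w 0.082 F [ 2.  -2.8 -3.3] ff 63.1 q [ 0.23  0.36  1.5   0.02  1.28 -0.06]
Fx(left) -3.3 Fu 1.1 Mz -0.46 l 0.001 along 0.04191882307476559 lat 0.010531508931374556
```

Call:
drive_tool(
  commands=[
    {"claw":1,"tx":-0.001,"ty":0,"tz":0,"twist":0.015},
    {"claw":1,"tx":0,"ty":0,"tz":0,"twist":0},
  ],
)

```text
t: 40.95
tcp_pos: [0.5801, 0.1963, 0.0111]
eef_rot: [-1.901, -2.491, -0.022]
force: [-0.2, 1.2, -3.0]
gripper_width: 0.081
finger_force: 62.9
```

```bash
python3 -c "
from h import *
con()"
```

```text
t 40.95 tcp [0.5801 0.1963 0.0111] x [-0.264  0.964  0.015] y [0.965 0.264 0.006] z [ 0.002  0.016 -1.   ] w 0.081 F [-0.2  1.2 -3. ] ff 62.9 q [ 0.23  0.36  1.5   0.02  1.28 -0.05]
Fx(left) 1.1 Fu 0.1 Mz -0.01 l 2.047 along 0.04128521835643163 lat 0.009976465758032377
```

Call:
drive_tool(
  commands=[
    {"claw":1,"tx":0,"ty":0.005,"tz":0.001,"twist":0},
    {"claw":1,"tx":0,"ty":0.005,"tz":0,"twist":0},
    {"claw":1,"tx":0,"ty":0.003,"tz":0,"twist":0},
    {"claw":1,"tx":0,"ty":0,"tz":0,"twist":0},
  ],
)

```text
t: 41.35
tcp_pos: [0.5941, 0.1995, 0.0104]
eef_rot: [-1.903, -2.492, -0.024]
force: [0.7, 1.7, -0.2]
gripper_width: 0.08
finger_force: 63.3
```

```bash
python3 -c "
from h import *
con()"
```

```text
t 41.35 tcp [0.5941 0.1995 0.0104] x [-0.264  0.965  0.014] y [0.965 0.263 0.008] z [ 0.004  0.016 -1.   ] w 0.08 F [ 0.7  1.7 -0.2] ff 63.3 q [ 0.23  0.38  1.46  0.01  1.29 -0.04]
Fx(left) 1.5 Fu 1.1 Mz -0.01 l 0.287 along 0.055605055437629294 lat 0.00869074842357076
```

Call:
drive_tool(
  commands=[
    {"claw":1,"tx":0,"ty":0.004,"tz":0,"twist":0},
    {"claw":1,"tx":0,"ty":0.004,"tz":0,"twist":0},
    {"claw":1,"tx":0,"ty":0,"tz":0,"twist":0},
  ],
)

```text
t: 41.65
tcp_pos: [0.5987, 0.2004, 0.0104]
eef_rot: [-1.9, -2.489, -0.013]
force: [-9.5, -3.1, 6.5]
gripper_width: 0.079
finger_force: 64.3
```

```bash
python3 -c "
from h import *
con()"
```

```text
t 41.65 tcp [0.5987 0.2004 0.0104] x [-0.264  0.965  0.013] y [0.965 0.264 0.   ] z [-0.003  0.013 -1.   ] w 0.079 F [-9.5 -3.1  6.5] ff 64.3 q [ 0.23  0.4   1.44  0.01  1.3  -0.04]
Fx(left) -0.4 Fu -10.0 Mz 0.06 l 0.006 along 0.06031625742493797 lat 0.00821545230677756
```

Call:
drive_tool(
  commands=[
    {"claw":1,"tx":0,"ty":0.005,"tz":0,"twist":0},
    {"claw":1,"tx":0,"ty":0,"tz":0,"twist":0},
  ],
)

```text
t: 41.85
tcp_pos: [0.5993, 0.2005, 0.0103]
eef_rot: [-1.896, -2.484, 0.0]
force: [-20.8, -6.4, 15.3]
gripper_width: 0.082
finger_force: 65.5
```

```bash
python3 -c "
from h import *
con()
eyes.snapshot('top')
for n in ['bar_post','dock','sled_tab']:print(n,[(np.round(d['position'],4).tolist(),round(d['p'],2)) for d in nets.mark_of('top',n)])
eyes.snapshot('scene')
for n in ['bar_post','dock']:print(n,[(np.round(d['position'],4).tolist(),round(d['p'],2)) for d in nets.mark_of('scene',n)])
"
```

```text
t 41.85 tcp [0.5993 0.2005 0.0103] x [-0.264  0.964  0.013] y [ 0.964  0.264 -0.01 ] z [-0.013  0.01  -1.   ] w 0.082 F [-20.8  -6.4  15.3] ff 65.5 q [ 0.23  0.41  1.43  0.01  1.31 -0.04]
Fx(left) -0.5 Fu -21.9 Mz 0.15 l 0.008 along 0.06090785445088388 lat 0.008038873581223765
bar_post []
dock []
sled_tab []
bar_post [([0.521, 0.285, 0.0617], 0.45)]
dock [([0.642, 0.2073, 0.0029], 0.81)]
```

The sled is firmly against its stops: a centred contact at 60 mm. I release it, rise, and go to the outer side of the bar post.

Call:
drive_tool(
  commands=[
    {"claw":1,"tx":0,"ty":-0.006,"tz":-0.001,"twist":0},
    {"claw":1,"tx":0,"ty":0,"tz":0,"twist":0},
    {"claw":0.3,"tx":0,"ty":0,"tz":0,"twist":0},
    {"claw":0.3,"tx":0,"ty":0,"tz":0,"twist":0},
    {"claw":0.3,"tx":0,"ty":0,"tz":-0.02,"twist":0},
    {"claw":0.3,"tx":0,"ty":0,"tz":-0.03,"twist":0},
    {"claw":0.3,"tx":0,"ty":0,"tz":-0.05,"twist":0},
    {"claw":1,"tx":0,"ty":0,"tz":-0.04,"twist":0},
  ],
)

```text
t: 43.0
tcp_pos: [0.6011, 0.1991, 0.1542]
eef_rot: [-1.904, -2.494, -0.027]
force: [1.1, 0.1, 0.5]
gripper_width: 0.194
finger_force: 0.0
```

Call:
drive_tool(
  commands=[
    {"claw":1,"tx":0.04,"ty":-0.01,"tz":0,"twist":0},
    {"claw":1,"tx":0.045,"ty":-0.015,"tz":0,"twist":0},
    {"claw":1,"tx":0.045,"ty":-0.015,"tz":0,"twist":0},
    {"claw":1,"tx":0,"ty":0,"tz":0,"twist":0},
    {"claw":1,"tx":0,"ty":0,"tz":0,"twist":0},
  ],
)

```text
t: 43.5
tcp_pos: [0.5271, 0.315, 0.1534]
eef_rot: [-1.9, -2.495, -0.025]
force: [-0.3, -0.8, -1.1]
gripper_width: -0.004
finger_force: 0.0
```

```bash
cat >> h.py <<'E'
def dk(p): 
    d=np.array(p[:2])-[.6411,.212];return np.round([d@[.9645,.264],d@[-.264,.9645]],4)
E
python3 -c "
from h import *
s,M=st();print('dock',dk(s['tcp_pos']))
eyes.snapshot('wrist')
for n in ['bar_post','sled_tab','dock','fresh_disk']:print(n,[(np.round(d['position'],4).tolist(),round(d['p'],2),dk(d['position'])) for d in nets.mark_of('wrist',n)])
"
```

```text
t 43.5 tcp [0.5271 0.315  0.1534] x [-0.266  0.964  0.014] y [0.964 0.266 0.01 ] z [ 0.006  0.016 -1.   ] w -0.004 F [-0.3 -0.8 -1.1] ff 0.0 q [0.44 0.25 1.34 0.01 1.54 0.17]
dock [-0.0828  0.1295]
bar_post [([0.5215, 0.287, 0.0622], 0.56, array([-0.0956,  0.1039]))]
sled_tab [([0.6, 0.194, 0.024], 0.62, array([-0.0444, -0.0065]))]
dock [([0.637, 0.2073, 0.0006], 0.7, array([-0.0052, -0.0035]))]
fresh_disk []
```

Call:
drive_tool(
  commands=[
    {"claw":1,"tx":0,"ty":0,"tz":0.03,"twist":0},
    {"claw":1,"tx":-0.001,"ty":0,"tz":0.04,"twist":0},
    {"claw":1,"tx":0,"ty":0,"tz":0.03,"twist":0},
    {"claw":1,"tx":0,"ty":0,"tz":0,"twist":0},
    {"claw":1,"tx":0,"ty":0,"tz":0,"twist":0},
  ],
)

```text
t: 44.25
tcp_pos: [0.5277, 0.3134, 0.0525]
eef_rot: [-1.904, -2.49, -0.02]
force: [0.7, 0.7, 0.5]
gripper_width: 0.0
finger_force: 0.0
```

```bash
python3 -c "
from h import *
s,M=st();print('dock',dk(s['tcp_pos']))
"
```

```text
t 44.25 tcp [0.5277 0.3134 0.0525] x [-0.262  0.965  0.013] y [0.965 0.262 0.006] z [ 0.002  0.015 -1.   ] w 0.0 F [0.7 0.7 0.5] ff 0.0 q [0.44 0.32 1.46 0.01 1.35 0.17]
dock [-0.0826  0.1277]
```

Call:
drive_tool(
  commands=[
    {"claw":1,"tx":-0.012,"ty":-0.01,"tz":0,"twist":0},
    {"claw":1,"tx":-0.019,"ty":-0.01,"tz":0,"twist":0},
    {"claw":1,"tx":-0.02,"ty":-0.006,"tz":0,"twist":0},
    {"claw":1,"tx":-0.021,"ty":-0.002,"tz":0,"twist":0},
    {"claw":1,"tx":0,"ty":0,"tz":0,"twist":0},
  ],
)

```text
t: 44.75
tcp_pos: [0.5218, 0.2358, 0.0549]
eef_rot: [-1.909, -2.492, -0.028]
force: [-0.0, 0.7, -0.2]
gripper_width: -0.002
finger_force: 0.0
```

```bash
python3 -c "
from h import *
s,M=st();print('dock',dk(s['tcp_pos']))
eyes.snapshot('wrist')
for n in ['bar_post']:print(n,[(np.round(d['position'],4).tolist(),round(d['p'],2),dk(d['position'])) for d in nets.mark_of('wrist',n)])
"
```

```text
t 44.75 tcp [0.5218 0.2358 0.0549] x [-0.26   0.965  0.013] y [0.965 0.26  0.013] z [ 0.009  0.016 -1.   ] w -0.002 F [-0.   0.7 -0.2] ff 0.0 q [0.32 0.23 1.57 0.01 1.33 0.05]
dock [-0.1088  0.0545]
bar_post []
```

```bash
python3 -c "
from h import *
for c in ['top','scene']:
  eyes.snapshot(c)
  for n in ['bar_post','sled_tab']:print(c,n,[(np.round(d['position'],4).tolist(),round(d['p'],2),dk(d['position'])) for d in nets.mark_of(c,n)])
  print([(np.round(d['position'],4).tolist(),round(d['p'],2),dk(d['position'])) for d in nets.find_in(c,'bar')])
"
```

```text
top bar_post [([0.7179, 0.0214, -0.0031], 0.68, array([ 0.0238, -0.2041]))]
top sled_tab [([0.5946, 0.1983, 0.0232], 0.72, array([-0.0485, -0.0009]))]
[]
scene bar_post [([0.5293, 0.2178, 0.0616], 0.63, array([-0.1063,  0.0351]))]
scene sled_tab []
[]
```

Call:
drive_tool(
  commands=[
    {"claw":1,"tx":-0.019,"ty":-0.001,"tz":0,"twist":0},
    {"claw":1,"tx":-0.02,"ty":0.006,"tz":0,"twist":0},
    {"claw":1,"tx":-0.019,"ty":0.01,"tz":0,"twist":0},
    {"claw":1,"tx":-0.016,"ty":0.014,"tz":0,"twist":0},
    {"claw":1,"tx":0,"ty":0,"tz":0,"twist":0},
  ],
)

```text
t: 45.75
tcp_pos: [0.5685, 0.1725, 0.0507]
eef_rot: [-1.906, -2.491, -0.023]
force: [-0.7, 0.5, 0.2]
gripper_width: -0.003
finger_force: 0.0
```

```bash
python3 -c "
from h import *
s,M=st();print('dock',dk(s['tcp_pos']))
for c in ['scene','wrist','top']:
  eyes.snapshot(c)
  for n in ['bar_post']:print(c,n,[(np.round(d['position'],4).tolist(),round(d['p'],2),dk(d['position'])) for d in nets.mark_of(c,n)])
"
```

```text
t 45.75 tcp [0.5685 0.1725 0.0507] x [-0.261  0.965  0.013] y [0.965 0.261 0.008] z [ 0.005  0.015 -1.   ] w -0.003 F [-0.7  0.5  0.2] ff 0.0 q [ 0.19  0.28  1.52  0.01  1.34 -0.08]
dock [-0.0805 -0.0189]
scene bar_post [([0.5872, 0.1644, 0.0602], 0.44, array([-0.0646, -0.0317]))]
wrist bar_post [([0.5839, 0.1621, 0.0597], 0.68, array([-0.0683, -0.033 ]))]
top bar_post []
```

Call:
drive_tool(
  commands=[
    {"claw":1,"tx":-0.013,"ty":0.017,"tz":0,"twist":0},
    {"claw":1,"tx":-0.01,"ty":0.019,"tz":0,"twist":0},
    {"claw":1,"tx":-0.005,"ty":0.015,"tz":0,"twist":0},
    {"claw":1,"tx":0,"ty":0,"tz":0,"twist":0},
    {"claw":1,"tx":0,"ty":0,"tz":0,"twist":0},
  ],
)

```text
t: 46.55
tcp_pos: [0.6225, 0.1603, 0.0503]
eef_rot: [-1.902, -2.491, -0.02]
force: [-0.0, 0.2, 0.3]
gripper_width: -0.001
finger_force: 0.0
```

```bash
python3 -c "
from h import *
s,M=st();print('dock',dk(s['tcp_pos']))
for c in ['scene','wrist']:
  eyes.snapshot(c)
  for n in ['bar_post']:print(c,n,[(np.round(d['position'],4).tolist(),round(d['p'],2),dk(d['position'])) for d in nets.mark_of(c,n)])
"
```

```text
t 46.55 tcp [0.6225 0.1603 0.0503] x [-0.264  0.965  0.014] y [0.965 0.264 0.006] z [ 0.002  0.015 -1.   ] w -0.001 F [-0.   0.2  0.3] ff 0.0 q [ 0.16  0.38  1.38  0.01  1.37 -0.11]
dock [-0.0316 -0.045 ]
scene bar_post [([0.646, 0.1593, 0.0619], 0.71, array([-0.0092, -0.0521]))]
wrist bar_post [([0.6444, 0.1579, 0.0615], 0.68, array([-0.0111, -0.0531]))]
```

Call:
drive_tool(
  commands=[
    {"claw":1,"tx":0,"ty":0.004,"tz":0,"twist":0},
    {"claw":1,"tx":0,"ty":0.004,"tz":0,"twist":0},
    {"claw":1,"tx":0,"ty":0.002,"tz":0,"twist":0},
    {"claw":1,"tx":0,"ty":0,"tz":0,"twist":0},
  ],
)

```text
t: 47.15
tcp_pos: [0.6274, 0.1613, 0.0505]
eef_rot: [-1.897, -2.484, -0.004]
force: [-15.2, -4.1, 9.6]
gripper_width: -0.001
finger_force: 8.6
```

```bash
python3 -c "
from h import *
s,M=st();print('dock',dk(s['tcp_pos']))
"
```

```text
t 47.15 tcp [0.6274 0.1613 0.0505] x [-0.263  0.965  0.014] y [ 0.965  0.263 -0.008] z [-0.011  0.011 -1.   ] w -0.001 F [-15.2  -4.1   9.6] ff 8.6 q [ 0.16  0.4   1.35  0.01  1.4  -0.11]
dock [-0.0266 -0.0453]
```

The bar has reached its hard stop with the post at about dock x -5. I back off and verify.

Call:
drive_tool(
  commands=[
    {"claw":1,"tx":0,"ty":-0.02,"tz":0,"twist":0},
    {"claw":1,"tx":0,"ty":-0.04,"tz":0,"twist":0},
    {"claw":1,"tx":0,"ty":-0.02,"tz":-0.04,"twist":0},
    {"claw":1,"tx":0,"ty":-0.02,"tz":-0.05,"twist":0},
    {"claw":1,"tx":0,"ty":-0.02,"tz":-0.05,"twist":0},
    {"claw":1,"tx":0,"ty":0,"tz":-0.05,"twist":0},
    {"claw":1,"tx":0,"ty":0,"tz":0,"twist":0},
    {"claw":1,"tx":0,"ty":0,"tz":0,"twist":0},
  ],
)

```text
t: 47.95
tcp_pos: [0.5203, 0.1292, 0.2351]
eef_rot: [-1.905, -2.494, -0.027]
force: [0.4, -0.1, -0.4]
gripper_width: 0.0
finger_force: 0.0
```

```bash
python3 -c "
from h import *
s,M=st()
for c in ['scene','wrist','top']:
  im=eyes.snapshot(c)
  for n in ['bar_post','sled_tab','failed_disk']:print(c,n,[(np.round(d['position'],4).tolist(),round(d['p'],2),dk(d['position'])) for d in nets.mark_of(c,n)])
"
```

```text
t 47.95 tcp [0.5203 0.1292 0.2351] x [-0.263  0.965  0.013] y [0.965 0.263 0.012] z [ 0.008  0.016 -1.   ] w 0.0 F [ 0.4 -0.1 -0.4] ff 0.0 q [ 0.13  0.05  1.41  0.01  1.68 -0.14]
scene bar_post [([0.6487, 0.1612, 0.0613], 0.71, array([-0.0061, -0.051 ]))]
scene sled_tab [([0.5999, 0.1949, 0.0231], 0.82, array([-0.0443, -0.0056]))]
scene failed_disk []
wrist bar_post [([0.648, 0.158, 0.0597], 0.74, array([-0.0076, -0.0539]))]
wrist sled_tab [([0.6, 0.1929, 0.0236], 0.56, array([-0.0447, -0.0076]))]
wrist failed_disk []
top bar_post []
top sled_tab []
top failed_disk [([0.5228, -0.2744, 0.0064], 0.6, array([-0.2425, -0.4379]))]
```

```bash
python3 -c "
from station import manip
print(manip.finish_job())"
```

```text
the job is handed in; nothing more can be done
None
```

I handed the job in at about 48 s: the failed disk is in the returns box, the fresh disk is in the sled, the sled is fully home and the locking bar is closed across it. The sled struck the dock's mouth wall on the first try, at up to about 63 N on the wrist, before I shifted it and it went in freely. I did not re-check the bystander objects at the end.

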